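# Load the snack keeper, lid on, clamp down

### The job

Put the biscuits away in the round aluminium keeper: lay the wide round flat in the middle of its raised plate and the narrow round centred on top of it. Then take the lid off the sloping wooden stand, set it level inside the keeper's rim over the stack, let go, and swing the strap clamp over and fully down so that it holds the lid squeezed onto the seal. Leave the mug, glass bowl, tin and spatula where they are.

Things in the scene. Friction and masses are not known exactly. Their poses are not given: they have to be found in the camera images.
- keeper: round aluminium base of the keeper, fixed. Origin: centre of its underside, on the table; z up; -x is its front (roughly to the robot), +x its back, where the clamp hinges between two cheeks (80 mm tall, 85 mm behind the centre, 38 mm either side). Foot 156 mm across, 6 mm thick. Rim ring: inside diameter 122 mm, outside 132, top 18 mm above the table
- plate (a point): centre of the top of the keeper's raised plate (84 mm across), 18 mm above the table
- wide_round: biscuit disc, 66 mm across, 18 mm thick, lying flat on the table. Origin: centre of its underside
- narrow_round: biscuit disc, 58 mm across, 14 mm thick, lying flat on the table; same material as the wide one. Origin: centre of its underside
- lid: aluminium lid, open below, 116 mm across, 4 mm wall, 50 mm tall, wooden knob on top; 0.11 to 0.19 kg. Origin: centre of its lower edge; z out through the knob. Starts leaning on the stand, tilted 0.61 rad, knob up and to the stand's front. Enters the rim with 3 mm play all round. Its lower edge is about 11 mm above the table when resting on the seal, 8.5 mm when clamped
- lid_knob (a point): on the lid's axis at mid-height of the knob (cylinder 26 mm across, 32 mm tall), 66 mm above the lid's lower edge
- stand: wooden recipe stand, fixed; a 150 x 150 mm board sloping up to the back at 0.61 rad with a 16 mm ledge along its low front edge; highest edge about 95 mm above the table. Origin: on the table under the centre of the board; +x points to its high back, -x to its low front (roughly towards the robot)
- clamp (a joint): strap clamp angle, rad: 0 is fully down (level over the lid), grows as it swings up and back, 2.1 at most. Starts at 1.75 to 1.95, standing up behind the plate, and stays where it is left: hinge friction 1.0 N m, so the bar needs about 6.5 N to move and 10 to 12 N for the last 0.04 rad, squeezing the lid
- clamp_hinge (a point): middle of the clamp's hinge line, 85 mm behind the keeper's axis (keeper +x), 72 mm above the table; the hinge line runs along the keeper's y
- clamp_bar (a point): middle of the clamp's crossbar, a round bar 12 mm thick along the keeper's y, 155 mm from the hinge line, held by two 10 mm arms 58 mm apart that pass either side of the knob; a rubber foot under each arm, 85 mm from the hinge, presses the lid. Clamp down: bar 72 mm above the table, 70 mm in front of the keeper's axis
- mug: red ceramic mug, 95 mm tall, a bystander. Origin: centre of its underside
- bowl: clear glass bowl, 150 mm across, 65 mm tall, a bystander. Origin: centre of its underside
- tin: closed aluminium tin, 84 mm across, 110 mm tall, a bystander. Origin: centre of its underside
- spatula: wooden spatula, 260 mm long, lying flat, a bystander
- seal_top (a point): centre of the black rubber seal ring that lies between plate and rim (inside diameter 104 mm, outside 120); its top is 12 mm above the table, fixed point; the ring is sprung and gives up to 5 mm at 1.8 N per mm
Things that resemble listed ones, but are neither listed nor needed, are in the scene too. What is shaped like the lid but blue or yellow is not meant.

How it is judged:
By the outcome, as a careful person would: the job done as asked, in the order asked, and still so for the second after the job is handed in, with the robot touching nothing.
It also fails if it takes over 72 s, if anything falls off the work surface, if the arm or the gripper's body presses on something with over 40 N, if the wrist force passes 120 N, or if a joint passes its speed limit or range.

### The arm

A 7-joint arm with a two-finger parallel gripper is mounted at the origin on the work surface. World frame = base frame: x ahead of the robot, y to its left, z up, the work surface at z = 0. Lengths are in mm, angles in rad, forces in N, time in s.
With the tool pointing down it reaches from about 400 to 875 mm from the base axis. Payload 4.4 kg.
Tool frame: the origin (TCP) lies at the very end of the fingers, on their centre line; the grasp point (between the pads) lies 19 mm behind it; z points along the fingers, x is the direction in which the jaws open and shut, and the axes are right-handed (so a half turn about z gives the same grasp; the last joint's range is limited). The gripper opens to 85 mm and grips with 20 to 120 N. Pads are 22 mm wide; open, the fingers measure 114 mm over their backs; the gripper's body (76 mm by 85 mm) begins 54 mm behind the grasp point. The pads swing forward as they close: fully open they stand 13 mm farther back than shut.
Start: joints at [1.093, 0.628, 0.038, 1.517, -0.027, 0.996, -0.02], TCP at [260.197, -595.664, 231.313] pointing down, gripper open.
Joint ranges: [-3.06, 3.06], [-0.37, 2.12], [-1.25, 1.32], [0.18, 2.47], [-1.1, 4.24], [0.23, 1.98], [-2.94, 2.94]. Speed limits (rad/s): [2.57, 2.57, 3.14, 3.14, 3.14, 3.14, 3.14].

### API

Orientations are given as [roll, pitch, yaw] about the fixed x, y, z axes, in that order (R = Rz(yaw) Ry(pitch) Rx(roll)).
In Python, from cell import ctrl gives the robot as it stands.
- The arm moves only by the shell command python3 -m creep 'ROWS'. ROWS is text: rows parted by semicolons, each of 7 numbers parted by spaces: the shift along the tool's x, y, z in units of 40 mm (1.0 is 40 mm), then the turn, a rotation vector about the tool's x, y, z in degrees, then the closure, from 0 (fully open) to 1 (shut). In form: x y z rx ry rz grip; .... A call has 1 to 10 rows; each row is the pose to reach, as a shift and turn from the pose commanded when the call began, along the tool's axes at that moment; what a row does not reach only later rows make up. A row lasts 1/12 s, in which the tool goes at most 41.7 mm and 7.16 degrees, less where a joint would pass 70% of its speed; a pose out of reach is approached as far as the arm can. A call with a gripper value outside its range is refused whole. The fingers move at their own pace and stop on an object; the grip force is fixed at half the most. Time passes only in rows, so rows that repeat a pose let the fingers close. It gives the time, the measured TCP pose, the force and the opening at its end, in the units of the state.
- ctrl.read_state(): the state, without advancing time (a new reading comes with each control period).
- ctrl.get_image(name): name is "scene" or "top"; returns a dict with "img" (384x512x3 uint8, red, green, blue), "vfov" (degrees; the focal length in pixels is half the picture's height over the tangent of half this angle, whatever the lens; pixels are square), "cx", "cy" (the principal point, pixels), "T" (4x4, takes a point from camera to world coordinates). Camera axes: x right, y up, looking along -z (the intrinsics and any distortion apply to the point x, -y, -z); pixel columns grow to the right and rows downward; lengths in mm; the calibration is good to about 2 mm. A picture is of the moment at which its call begins. There is no depth.
- ctrl.finish_job(): hands the job in, once; it reports no verdict.
Trained networks look in the newest picture that a camera, given by its name, has taken for a name from the list of things; names that differ only in an ending like _2 or _b are one class to them, and where a whole thing is asked for, a point or a joint stands for the part that bears it (a point fixed in the world has none). Each returns a list of dicts, best first, with "score" (0 to 1); they miss things now and then, are a little off and sometimes report something else, mostly with a low value. They report only what shows in the picture. A call takes as long as a camera call. They do not tell look-alikes from the thing itself.
- ctrl.boxes_of(camera, thing): "rect" ([left, top, right, bottom] in pixels, round what is visible of it).
- ctrl.cut_out(camera, thing): "pixels" (384x512 bool, what is visible of it) and "rect" ([left, top, right, bottom] in pixels, round what is visible of it).
The state is a dict: "clock": time; "qpos": joint angles; "qd": joint speeds; "tau": joint torques, N m; "eef_pos": TCP position; "tool_rot": TCP orientation; "force": force on the tool from outside, world axes, zero at the start; "torque": the same for the moment, N m; "width": finger opening in mm.
Only numpy, scipy, OpenCV 4.12 (cv2) and the standard library are available. Lean on these libraries where they do the work, as an engineer would, in place of code of your own. Each camera call takes 0.05 s, during which the arm holds its last target.

## Working session

There is one attempt and no reset: what is moved stays moved. The work goes in short steps, Python scripts to look and compute and a shell command to move; the robot and the scene stay as the last step left them, time stands still between calls to the robot, and variables do not carry over. Pictures are saved under pics/ and viewed, and the job is handed in when it is done.

```bash
ls; mkdir -p pics; python3 - <<'E'
from cell import ctrl
import cv2
s=ctrl.read_state(); print({k:s[k] for k in ('clock','eef_pos','tool_rot','width','force')})
for n in('scene','top'):
    d=ctrl.get_image(n); print(n,{k:v for k,v in d.items() if k!='img'})
    cv2.imwrite(f'pics/{n}0.png',cv2.resize(d['img'][:,:,::-1],(800,600),interpolation=cv2.INTER_CUBIC))
    for t in ['keeper','wide_round','narrow_round','lid','stand','clamp','mug','bowl','tin','spatula']:
        print(t,[([round(float(v)) for v in b['rect']],round(float(b['score']),2)) for b in ctrl.boxes_of(n,t)])
E
```

```text
pics
{'clock': 0.0, 'eef_pos': array([ 259.99040074, -595.09791136,  230.41585725]), 'tool_rot': array([-3.14157853e+00,  1.79732421e-03, -1.15900829e+00]), 'width': 85.34087975788762, 'force': array([-0.75310452,  0.43868523,  1.00520077])}
scene {'vfov': 56.887455351604515, 'cx': 257.12182209641156, 'cy': 194.03814764191154, 'T': array([[ 7.26104858e-01, -3.81998187e-01,  5.71707198e-01,
         1.14184745e+03],
       [ 6.87582438e-01,  4.05161377e-01, -6.02556761e-01,
        -6.31380624e+02],
       [-1.45808510e-03,  8.30615220e-01,  5.56844889e-01,
         6.61263498e+02],
       [ 0.00000000e+00,  0.00000000e+00,  0.00000000e+00,
         1.00000000e+00]])}
keeper [([221, 173, 277, 245], 0.66)]
wide_round [([167, 232, 193, 253], 0.76)]
narrow_round [([199, 258, 222, 279], 0.86)]
lid [([350, 179, 387, 212], 0.81), ([358, 154, 387, 180], 0.77), ([285, 148, 320, 180], 0.76), ([267, 129, 293, 155], 0.68), ([313, 138, 347, 164], 0.6)]
stand [([284, 157, 334, 198], 0.9)]
clamp [([249, 170, 280, 224], 0.59)]
mug [([253, 146, 276, 172], 0.58)]
bowl [([291, 216, 346, 259], 0.61)]
ti
[... 418 characters left out ...]
         1.74399318e+03],
       [ 0.00000000e+00,  0.00000000e+00,  0.00000000e+00,
         1.00000000e+00]])}
keeper [([237, 148, 277, 211], 0.61)]
wide_round [([299, 195, 318, 212], 0.83)]
narrow_round [([300, 160, 316, 179], 0.66)]
lid [([100, 189, 134, 221], 0.89), ([100, 138, 133, 172], 0.87), ([157, 178, 185, 210], 0.84), ([145, 118, 177, 149], 0.77), ([118, 240, 155, 272], 0.59)]
stand [([145, 161, 199, 211], 0.64)]
clamp [([257, 150, 280, 169], 0.67), ([222, 105, 263, 146], 0.22)]
mug [([162, 222, 197, 250], 0.71), ([300, 161, 316, 179], 0.41)]
bowl [([224, 107, 266, 145], 0.64)]
tin [([348, 191, 380, 215], 0.71)]
spatula [([280, 193, 299, 263], 0.96), ([255, 147, 276, 171], 0.43)]
```

View pics/scene0.png

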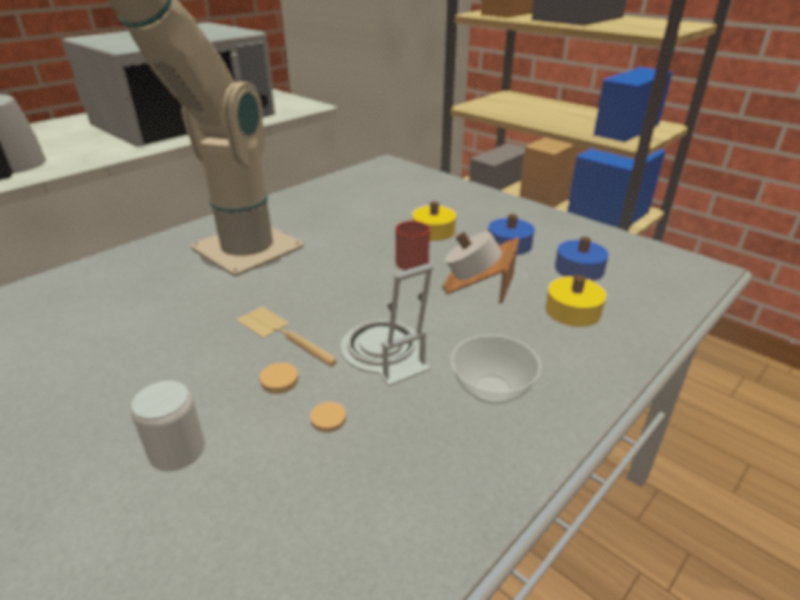

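View pics/top0.png

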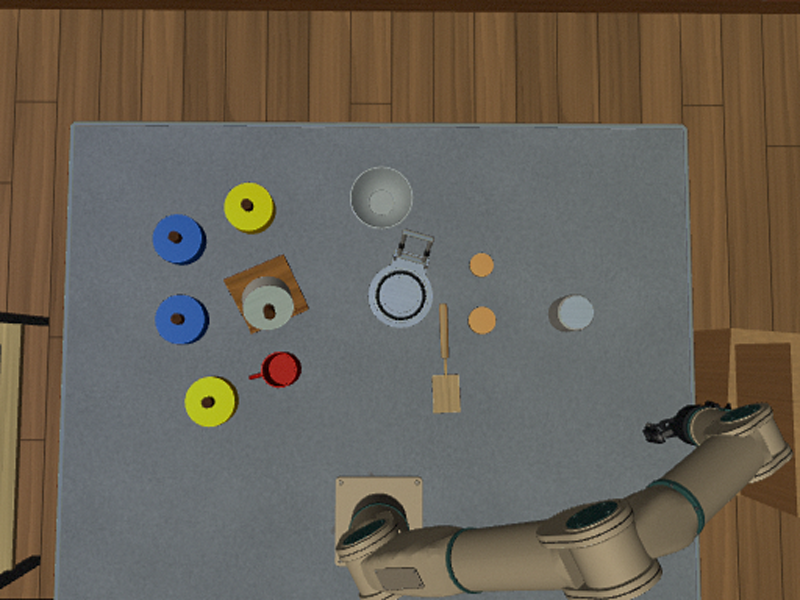

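```bash
cat > h.py <<'E'
import numpy as np, cv2
from scipy.spatial.transform import Rotation as Rn
def K(d):
    f=d['img'].shape[0]/2/np.tan(np.radians(d['vfov']/2)); return f
def proj(d,P):
    P=np.atleast_2d(P).astype(float); T=d['T']; p=(P-T[:3,3])@T[:3,:3]; f=K(d)
    return np.c_[d['cx']+f*p[:,0]/-p[:,2], d['cy']-f*p[:,1]/-p[:,2]]
def onz(d,uv,z):
    uv=np.atleast_2d(uv).astype(float); f=K(d)
    r=np.c_[(uv[:,0]-d['cx'])/f,-(uv[:,1]-d['cy'])/f,-np.ones(len(uv))]@d['T'][:3,:3].T
    o=d['T'][:3,3]; return o+r*((z-o[2])/r[:,2])[:,None]
def crop(d,r,name,s=8):
    l,t,rr,b=r; c=d['img'][t:b,l:rr,::-1]; cv2.imwrite('pics/'+name,cv2.resize(c,None,fx=s,fy=s,interpolation=cv2.INTER_CUBIC))
E
python3 - <<'E'
from cell import ctrl
from h import *
import pickle
D={}
for n in('scene','top'):
    d=ctrl.get_image(n); D[n]=d
    D[n+'m']={}
    for t in ['keeper','wide_round','narrow_round','lid','stand','clamp','spatula','bowl','mug']:
        D[n+'m'][t]=[(b['score'],b['rect'],b['pixels']) for b in ctrl.cut_out(n,t)]
pickle.dump(D,open('D0.pkl','wb'))
crop(D['top'],(220,140,320,215),'t1.png'); crop(D['top'],(135,150,205,215),'t2.png')
crop(D['scene'],(205,160,305,235),'s1.png'); crop(D['scene'],(270,140,350,200),'s2.png')
for n in('scene','top'):
  for t,h in [('wide_round',18),('narrow_round',14),('keeper',0),('bowl',30)]:
    for sc,r,m in D[n+'m'][t][:2]:
        v,u=np.nonzero(m); print(n,t,round(sc,2),len(u),onz(D[n],[u.mean(),v.mean()],h/2).round(1))
E
```

```text
scene wide_round 0.78 383 [[ 478.9 -246.7    9. ]]
scene wide_round 0.71 2084 [[542.2 -29.4   9. ]]
scene narrow_round 0.69 355 [[ 611.7 -246.8    7. ]]
scene keeper 0.86 2077 [[534.5 -22.2   0. ]]
scene keeper 0.37 498 [[521.2 324.5   0. ]]
scene bowl 0.88 1949 [[742.7  30.5  15. ]]
top wide_round 0.73 263 [[ 473.8 -243.8    9. ]]
top narrow_round 0.55 168 [[ 608.1 -246.1    7. ]]
top narrow_round 0.31 889 [[514.  270.9   7. ]]
top keeper 0.88 1714 [[556.  -56.1   0. ]]
top bowl 0.82 1277 [[769.7  -3.3  15. ]]
top bowl 0.27 910 [[514.  268.5  15. ]]
```

View pics/t1.png

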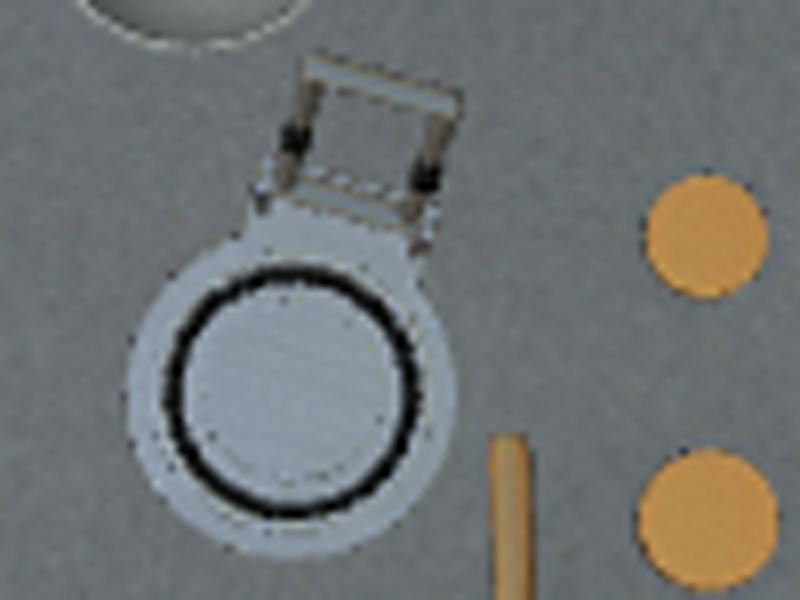

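View pics/s1.png

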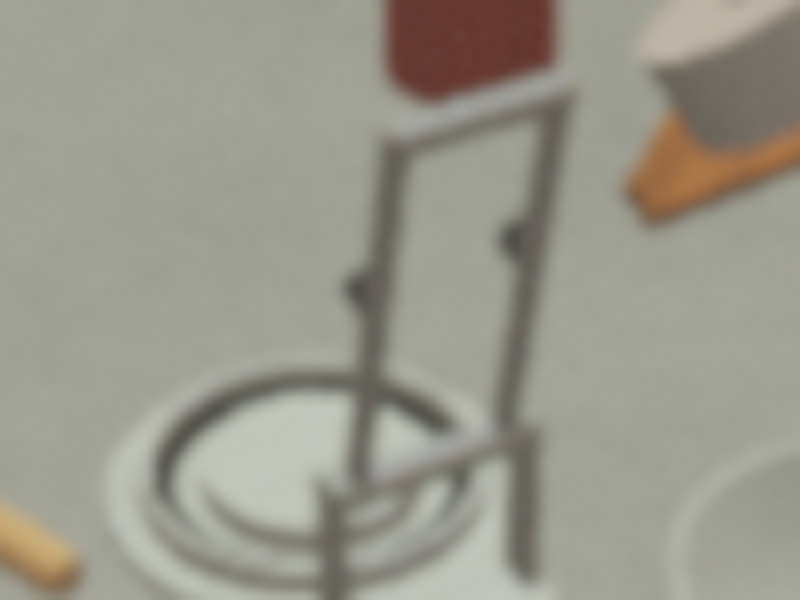

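View pics/t2.png

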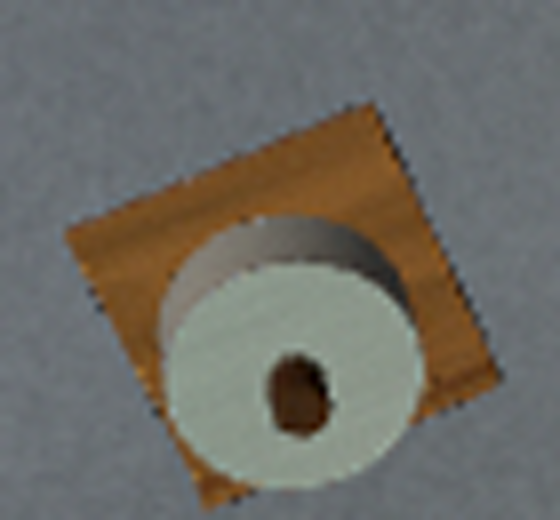

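View pics/s2.png

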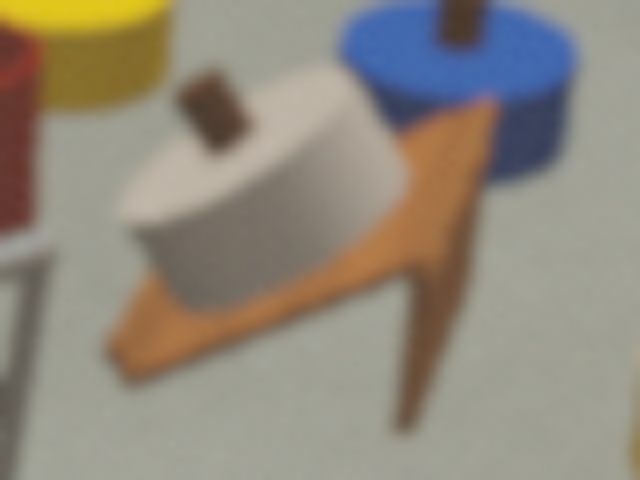

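```bash
python3 - <<'E'
from h import *
import pickle
D=pickle.load(open('D0.pkl','rb'))
d=D['top'];s=D['scene']
print('base',proj(d,[[60,0,10],[0,0,0]]).round(1), onz(d,[[336/1.5625-.5,478/1.5625-.5],[422/1.5625-.5,478/1.5625-.5]],10).round(1))
def blob(d,mask,w):
    n,l,st,c=cv2.connectedComponentsWithStats(mask.astype(np.uint8)); 
    return [(st[i,4],c[i]) for i in range(1,n) if st[i,4]>60]
# biscuit via colour weight
for nm,c in(('top',d),('scene',s)):
    im=c['img'].astype(float); w=im[:,:,0]-im[:,:,2]   # orange
    for t,h in(('wide_round',18),('narrow_round',14)):
        r=[int(v) for v in D[nm+'m'][t][0][1]]; l,tp,rr,b=r[0]-4,r[1]-4,r[2]+5,r[3]+5
        q=w[tp:b,l:rr].copy(); bg=np.median(np.r_[q[0],q[-1]]); q=np.clip((q-bg)/(np.percentile(q,90)-bg),0,1); q[q<.12]=0
        v,u=np.mgrid[tp:b,l:rr]; uv=[(u*q).sum()/q.sum(),(v*q).sum()/q.sum()]
        print(nm,t,np.round(uv,2),'area px',q.sum().round(1),onz(c,uv,h if nm=='top' else h/2).round(1))
# seal ring in top
g=d['img'].max(2).astype(float); sub=g[168:210,236:276]
q=np.clip((130-sub)/100,0,1); v,u=np.mgrid[168:210,236:276]
# fit circle to dark pixels
from scipy.optimize import least_squares
m=q>0.25; P=onz(d,np.c_[u[m],v[m]],12)[:,:2]; W=q[m]
f=lambda p:np.sqrt(W)*(np.hypot(P[:,0]-p[0],P[:,1]-p[1])-p[2])
o=least_squares(f,[540,-30,56],loss='soft_l1'); print('seal',o.x, m.sum())
pts=P[np.abs(np.hypot(P[:,0]-o.x[0],P[:,1]-o.x[1])-o.x[2])>12]; print(len(pts))
E
```

```text
base [[242.6 316.6]
 [242.6 332.6]] [[100.5 103.6  10. ]
 [100.4 -99.4  10. ]]
top wide_round [308.11 204.61] area px 239.3 [[ 472.5 -243.9   18. ]]
top narrow_round [307.79 169.14] area px 180.9 [[ 606.3 -244.4   14. ]]
scene wide_round [178.03 240.64] area px 344.8 [[ 472.2 -243.5    9. ]]
scene narrow_round [209.51 265.68] area px 321.4 [[ 607.3 -244.6    7. ]]
seal [532.61104533 -49.70607128  56.36024595] 250
16
```

```bash
python3 - <<'E'
from h import *
import pickle
from scipy.optimize import least_squares
D=pickle.load(open('D0.pkl','rb'))
d=D['top'];s=D['scene']
cr=lambda p,l,t:np.array([(p[0]+.5)/8-.5+l,(p[1]+.5)/8-.5+t])
bt=cr(((308+460)/2,(68+103)/2),220,140); bs=cr((478,110),205,160)
hl=cr((275,180),220,140)
def model(p):
    x,y,yaw,q=p; k=np.array([np.cos(yaw),np.sin(yaw),0]); j=np.array([-k[1],k[0],0]);o=np.array([x,y,0])
    h=o+85*k+[0,0,72]; bar=h+155*(-np.cos(q)*k+np.sin(q)*np.array([0,0,1])); return o,k,j,h,bar
bl=[cr((310,66),220,140),cr((457,105),220,140)]
bl_s=[cr((388,138),205,160),cr((570,85),205,160)]
def f(p,full=False):
    o,k,j,h,bar=model(p)
    r=[]
    r+=list(proj(d,bar)[0]-bt)+list(proj(s,bar)[0]-bs)
    v=(proj(d,bar-34*j)-proj(d,bar+34*j))[0]; w=bl[1]-bl[0]; r.append((v[0]*w[1]-v[1]*w[0])/np.hypot(*w))
    v=(proj(s,bar-34*j)-proj(s,bar+34*j))[0]; w=bl_s[0]-bl_s[1]; r.append((v[0]*w[1]-v[1]*w[0])/np.hypot(*w)*.5)
    r+=[(p[0]-532.6)*1.,(p[1]+49.7)*1.]
    return r
o=least_squares(f,[532.6,-49.7,-.24,1.85]); print(o.x.round(3),np.round(o.fun,2)); p=o.x; p[:2]=532.6,-49.7
O,k,j,h,bar=model(p); print('hinge',h,'bar',bar)
th=np.linspace(0,2*np.pi,60); C=lambda r,z:O+np.c_[r*np.cos(th),r*np.sin(th),0*th+z]
def draw(c,rect,name):
    l,t,r,b=rect; im=cv2.resize(c['img'][t:b,l:r,::-1],None,fx=8,fy=8,interpolation=cv2.INTER_CUBIC)
    def pl(P,col,cl=False): cv2.polylines(im,[np.int32((proj(c,P)-[l,t]+.5)*8-.5)],cl,col,1)
    pl(C(78,6),(0,0,255),1);pl(C(66,18),(0,255,0),1);pl(C(61,18),(0,255,0),1);pl(C(52,12),(255,0,255),1);pl(C(42,18),(255,255,0),1)
    for sg in(29,-29): pl(np.array([h+sg*j,bar+sg*j]),(0,0,255))
    pl(np.array([bar+29*j,bar-29*j]),(0,0,255)); pl(np.array([h+38*j,h-38*j]),(255,0,0))
    for sg in(38,-38): pl(np.array([O+85*k+sg*j,O+85*k+sg*j+[0,0,80]]),(0,255,255))
    cv2.imwrite('pics/'+name,im)
draw(d,(220,140,320,215),'ot1.png'); draw(s,(205,160,305,235),'os1.png')
E
```

```text
[ 5.32592e+02 -4.97390e+01 -2.74000e-01  1.76700e+00] [-0.21 -0.09 -0.07  0.03 -0.3   0.19 -0.01 -0.04]
hinge [614.42548629 -72.71281801  72.        ] bar [643.51178844 -80.8931272  224.02654232]
```

View pics/ot1.png

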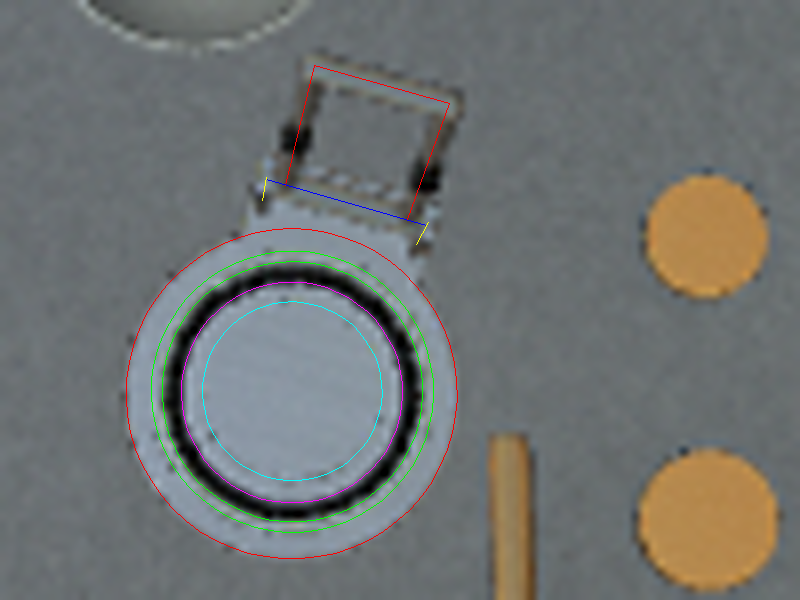

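View pics/os1.png

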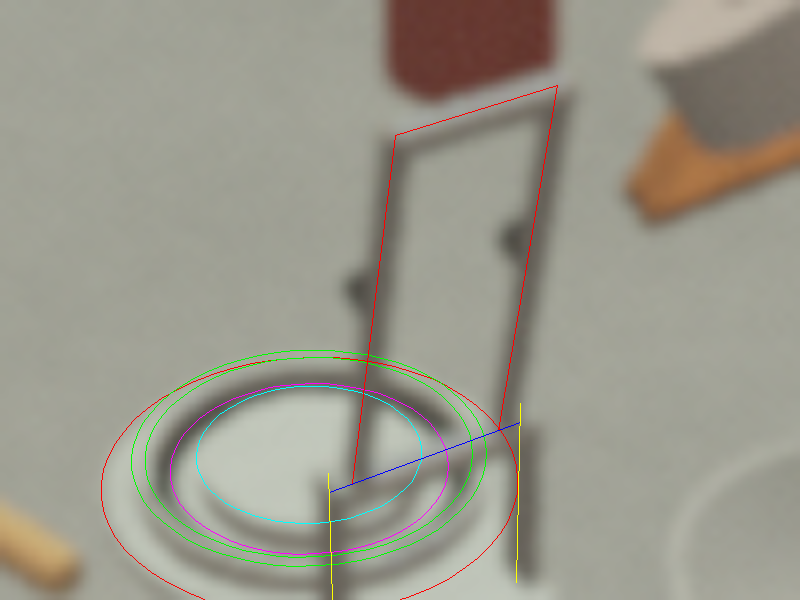

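```bash
cat > lidfit.py <<'E'
from h import *
from scipy.optimize import minimize
th=np.linspace(0,2*np.pi,72,endpoint=False)
def pose(p,tilt=0.61):
    x,y,z,yaw=p; k=np.array([np.cos(yaw),np.sin(yaw),0]); Z=np.array([0,0,1.])
    a=-np.sin(tilt)*k+np.cos(tilt)*Z; e1=np.cos(tilt)*k+np.sin(tilt)*Z; e2=np.cross(a,e1)
    return np.array([x,y,z]),a,e1,e2
def cyl(P,r,h0,h1):
    o,a,e1,e2=P; c=r*(np.cos(th)[:,None]*e1+np.sin(th)[:,None]*e2); return np.r_[o+h0*a+c,o+h1*a+c]
def sil(c,P,rect,S=6):
    l,t,r,b=rect; im=np.zeros(((b-t)*S,(r-l)*S),np.uint8)
    for q in((58,0,50),(13,50,82)):
        uv=(proj(c,cyl(P,*q))-[l,t]+.5)*S-.5
        cv2.fillConvexPoly(im,cv2.convexHull(np.int32(np.round(uv*16)).reshape(-1,1,2)),255,shift=4)
    return cv2.resize(im,(r-l,b-t),interpolation=cv2.INTER_AREA)/255.
def overlay(c,P,rect,name):
    l,t,r,b=rect; im=cv2.resize(c['img'][t:b,l:r,::-1],None,fx=8,fy=8,interpolation=cv2.INTER_CUBIC)
    o,a,e1,e2=P
    for rr,hh,col in((58,0,(0,0,255)),(58,50,(0,255,0)),(13,50,(255,0,0)),(13,82,(255,0,255))):
        C=o+hh*a+rr*(np.cos(th)[:,None]*e1+np.sin(th)[:,None]*e2)
        cv2.polylines(im,[np.int32((proj(c,C)-[l,t]+.5)*8-.5)],True,col,1)
    cv2.imwrite('pics/'+name,im)
E
python3 - <<'E'
from lidfit import *
import pickle
D=pickle.load(open('D0.pkl','rb')); d=D['top'];s=D['scene']
RT=(135,150,205,215);RS=(270,140,350,200)
M={}
for nm,c,R,ctr in(('top',d,RT,(171,195)),('scene',s,RS,(302,167))):
    for sc,r,m in D[nm+'m']['lid']:
        if m[ctr[1],ctr[0]]: M[nm]=m[R[1]:R[3],R[0]:R[2]].astype(float); print(nm,sc,r,m.sum()); break
def cost(p):
    P=pose(p); return sum(((sil(c,P,R)-M[n])**2).sum() for n,c,R in(('top',d,RT),('scene',s,RS)))
best=None
for yaw in(-.3,0,.3,.6):
    x0=np.r_[onz(d,[171,195],80)[0][:2],40,yaw]
    o=minimize(cost,x0,method='Nelder-Mead',options=dict(initial_simplex=np.vstack([x0]+[x0+np.eye(4)[i]*[15,15,15,.2][i] for i in range(4)]),maxiter=400))
    if best is None or o.fun<best.fun: best=o
    print(o.x.round(2),o.fun)
p=best.x; P=pose(p); print('knob',P[0]+66*P[1],'axis',P[1]); np.save('lid.npy',p)
overlay(d,P,RT,'ol_t.png'); overlay(s,P,RS,'ol_s.png')
E
```

```text
top 0.59 [157.5, 175.5, 186.3, 213.3] 929
scene 0.95 [284.5, 149.7, 321.8, 180.2] 751
[5.2429e+02 2.6790e+02 4.0810e+01 3.6000e-01] 33.63786236063052
[5.245e+02 2.677e+02 4.110e+01 3.500e-01] 33.85211841599385
[5.2437e+02 2.6792e+02 4.1310e+01 3.6000e-01] 33.42296039984621
[5.2442e+02 2.6781e+02 4.1030e+01 3.6000e-01] 33.78522106881969
knob [488.98188238 254.59924019  95.40255885] axis [-0.53612427 -0.20186108  0.81964802]
```

View pics/ol_t.png

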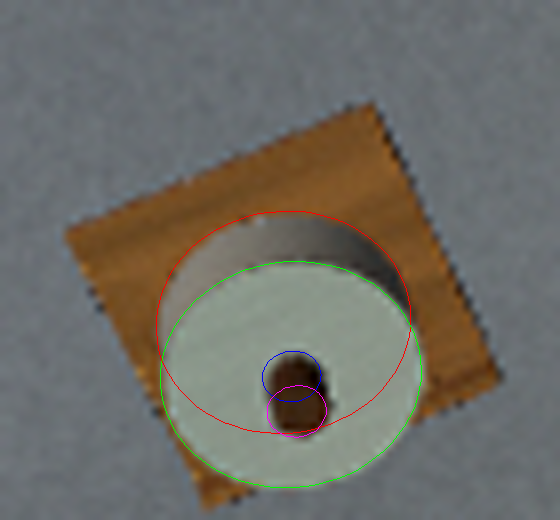

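View pics/ol_s.png

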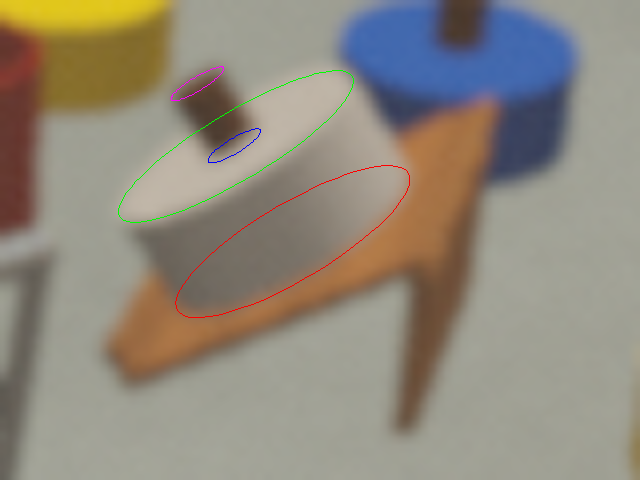

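```bash
cat > go.py <<'E'
import sys
from h import *
from cell import ctrl
def Rdown(yaw): return Rn.from_euler('xyz',[np.pi,0,yaw])
def rel(pos,R=None,yaw=None):
    s=ctrl.read_state(); R0=Rn.from_euler('xyz',s['tool_rot'])
    if R is None: R=Rdown(s['tool_rot'][2] if yaw is None else yaw)
    sh=R0.inv().apply(np.array(pos,float)-s['eef_pos'])/40; rv=np.degrees((R0.inv()*R).as_rotvec())
    print('t',round(s['clock'],2),'at',s['eef_pos'].round(1),s['tool_rot'].round(3),'w',round(s['width'],1),'F',s['force'].round(1))
    print('->',pos,'rows:',sh.round(3),rv.round(2)); return sh,rv
if __name__=='__main__':
    a=[float(v) for v in sys.argv[1:]]
    rel(a[:3],yaw=a[3] if len(a)>3 else None)
E
python3 -c "
from h import *;import pickle
D=pickle.load(open('D0.pkl','rb'));d=D['top'];print(onz(d,[574/1.5625,313/1.5625],110))"
python3 go.py 472.5 -244 120 -0.477
```

```text
[[ 483.78781511 -441.137694    110.        ]]
t 2.1 at [ 260.2 -595.7  231.3] [-3.142 -0.    -1.159] w 85.3 F [-0.4 -0.6 -0.6]
-> [472.5, -244.0, 120.0] rows: [-5.933 -8.382  2.783] [ -0.    -0.   -39.08]
```

```bash
python3 -m creep '-5.93 -8.38 0.5 0 0 -39.08 0; -5.93 -8.38 0.5 0 0 -39.08 0; -5.93 -8.38 0.5 0 0 -39.08 0; -5.93 -8.38 0.5 0 0 -39.08 0; -5.93 -8.38 0.5 0 0 -39.08 0; -5.93 -8.38 0.5 0 0 -39.08 0; -5.93 -8.38 0.5 0 0 -39.08 0;-5.93 -8.38 1.5 0 0 -39.08 0; -5.93 -8.38 2.78 0 0 -39.08 0; -5.93 -8.38 2.78 0 0 -39.08 0'; python3 go.py 472.5 -244 40 -0.477
```

```text
clock: 2.93
eef_pos: [463.1, -261.7, 143.2]
tool_rot: [-3.141, -0.004, -0.476]
force: [1.3, -0.4, -0.1]
width: 85.5
t 2.93 at [ 463.1 -261.7  143.2] [-3.141 -0.004 -0.476] w 85.5 F [ 1.3 -0.4 -0.1]
-> [472.5, -244.0, 40.0] rows: [-0.005 -0.5    2.58 ] [-0.02 -0.24  0.06]
```

```bash
python3 -m creep '0 0 0 0 0 0 0; 0 0 0 0 0 0 0; 0 0 0 0 0 0 0' ; python3 go.py 472.5 -244 25 -0.477; python3 - <<'E'
from cell import ctrl
from h import *
d=ctrl.get_image('top'); s=ctrl.get_image('scene')
crop(d,(270,160,350,230),'g1.png'); crop(s,(140,170,240,245),'g2.png')
E
```

```text
clock: 3.18
eef_pos: [461.0, -263.7, 142.8]
tool_rot: [3.141, -0.0, -0.477]
force: [-0.4, -0.2, 0.1]
width: 85.4
t 3.18 at [ 461.  -263.7  142.8] [ 3.141 -0.    -0.477] w 85.4 F [-0.4 -0.2  0.1]
-> [472.5, -244.0, 25.0] rows: [ 0.029 -0.571  2.945] [ 0.04 -0.01  0.  ]
```

View pics/g1.png

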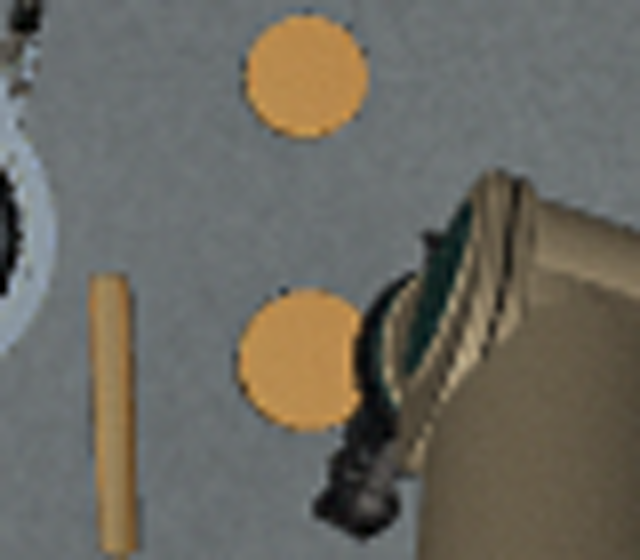

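View pics/g2.png

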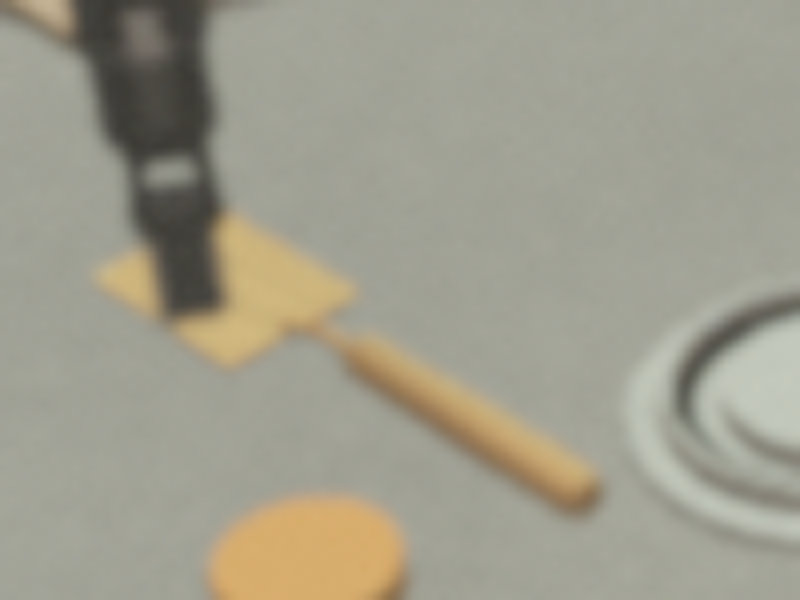

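```bash
python3 -m creep '0.03 -0.57 0 0 0 0 0; 0.03 -0.57 0.8 0 0 0 0; 0.03 -0.57 1.6 0 0 0 0; 0.03 -0.57 2.4 0 0 0 0; 0.03 -0.57 2.94 0 0 0 0; 0.03 -0.57 2.94 0 0 0 0; 0.03 -0.57 2.94 0 0 0 0' ; python3 go.py 472.5 -244 2 -0.477; python3 - <<'E'
from cell import ctrl
from h import *
s=ctrl.get_image('scene')
crop(s,(140,200,240,275),'g3.png')
E
```

```text
clock: 3.87
eef_pos: [472.0, -244.5, 25.2]
tool_rot: [3.141, 0.001, -0.479]
force: [0.5, -0.2, -0.4]
width: 85.3
t 3.87 at [ 472.  -244.5   25.2] [ 3.141e+00  1.000e-03 -4.790e-01] w 85.3 F [ 0.5 -0.2 -0.4]
-> [472.5, -244.0, 2.0] rows: [ 0.006 -0.018  0.579] [ 0.03  0.04 -0.11]
```

View pics/g3.png

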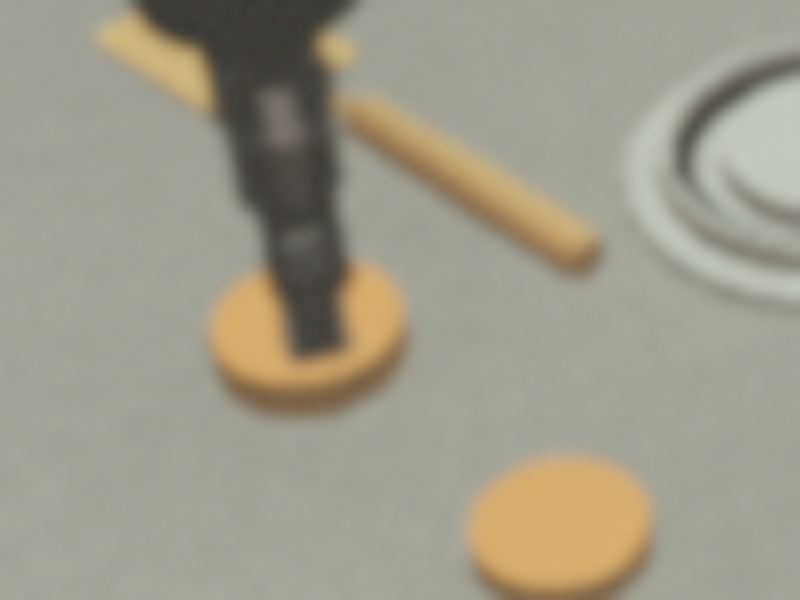

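```bash
python3 - <<'E'
from h import *
import pickle
s=pickle.load(open('D0.pkl','rb'))['scene']
for r in(43,57):
  for z in(25,38): print(r,z,((proj(s,[472+.888*r,-244.5-.461*r,z])-[140,200]+.5)*8).round())
E
```

```text
43 25 [[319. 376.]]
43 38 [[314. 346.]]
57 25 [[326. 403.]]
57 38 [[321. 373.]]
```

```bash
python3 -m creep '0 -0.01 0.3 0 0 0 0; 0 -0.01 0.6 0 0 0 0; 0 -0.01 0.68 0 0 0 0; 0 -0.01 0.68 0 0 0 0;  0 -0.01 0.68 0 0 0 0.5; 0 -0.01 0.68 0 0 0 0.5; 0 -0.01 0.68 0 0 0 0.5; 0 -0.01 0.68 0 0 0 0.5; 0 -0.01 0.68 0 0 0 0.5'; python3 go.py 532.6 -49.7 90 -0.093
```

```text
clock: 4.67
eef_pos: [473.0, -243.0, -1.3]
tool_rot: [3.142, -0.001, -0.477]
force: [-0.8, 0.4, 5.4]
width: 63.7
t 4.67 at [ 473.  -243.    -1.3] [ 3.142e+00 -1.000e-03 -4.770e-01] w 63.7 F [-0.8  0.4  5.4]
-> [532.6, -49.7, 90.0] rows: [-0.893 -4.978 -2.282] [ 1.000e-02 -4.000e-02 -2.199e+01]
```

```bash
python3 -m creep '0 0 -0.3 0 0 0 0.5; 0 0 -0.6 0 0 0 0.5; 0 0 -0.6 0 0 0 0.5'; python3 go.py 532.6 -49.7 90 -0.093; python3 - <<'E'
from cell import ctrl
from h import *
s=ctrl.get_image('scene')
crop(s,(140,200,240,275),'g4.png')
d=ctrl.get_image('top')
crop(d,(270,160,350,230),'g5.png')
E
```

```text
clock: 4.92
eef_pos: [474.3, -243.8, 24.5]
tool_rot: [-3.141, -0.004, -0.477]
force: [-0.3, 0.4, -0.8]
width: 63.9
t 4.92 at [ 474.3 -243.8   24.5] [-3.141 -0.004 -0.477] w 63.9 F [-0.3  0.4 -0.8]
-> [532.6, -49.7, 90.0] rows: [-0.926 -4.979 -1.641] [  0.03  -0.24 -22.01]
```

View pics/g4.png

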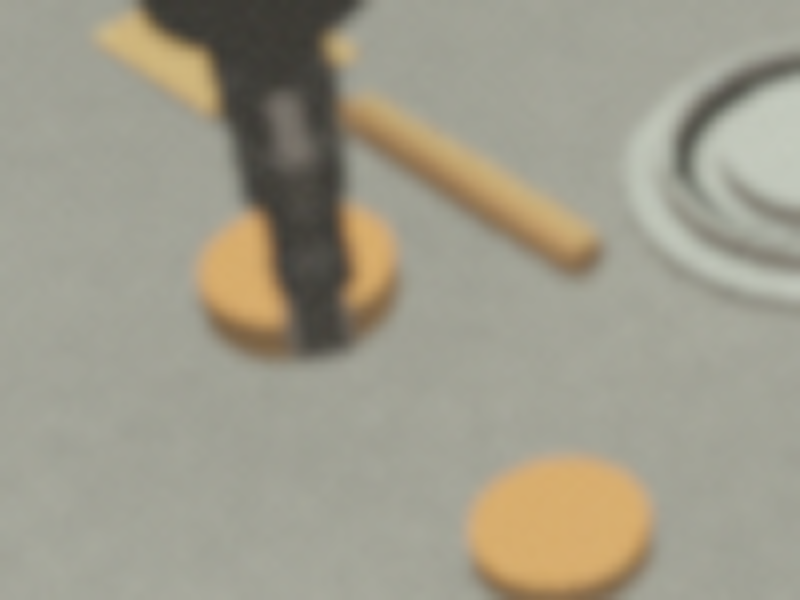

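View pics/g5.png

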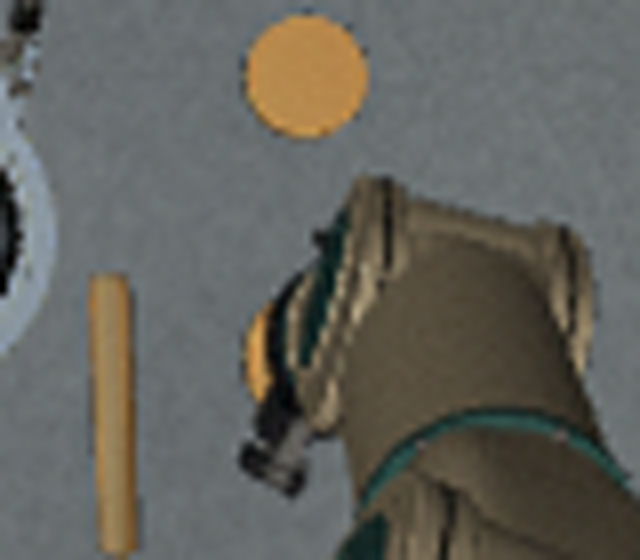

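```bash
python3 -m creep '0 0 -0.9 0 0 0 0.5; -0.93 -4.98 -1.64 0 0 -22 0.5; -0.93 -4.98 -1.64 0 0 -22 0.5; -0.93 -4.98 -1.64 0 0 -22 0.5; -0.93 -4.98 -1.64 0 0 -22 0.5; -0.93 -4.98 -1.64 0 0 -22 0.5; -0.93 -4.98 -1.64 0 0 -22 0.5; -0.93 -4.98 -1.64 0 0 -22 0.5; -0.93 -4.98 -1.64 0 0 -22 0.5'; python3 go.py 532.6 -49.7 30 -0.093
```

```text
clock: 5.77
eef_pos: [530.6, -49.3, 87.2]
tool_rot: [3.141, 0.001, -0.092]
force: [0.1, -0.8, -0.3]
width: 63.7
t 5.77 at [530.6 -49.3  87.2] [ 3.141e+00  1.000e-03 -9.200e-02] w 63.7 F [ 0.1 -0.8 -0.3]
-> [532.6, -49.7, 30.0] rows: [0.053 0.004 1.429] [0.05 0.06 0.03]
```

```bash
python3 -m creep '0.04 0 0.8 0 0 0 0.5; 0.04 0 1.43 0 0 0 0.5; 0.04 0 1.43 0 0 0 0.5;0.04 0 1.43 0 0 0 0.5'; python3 go.py 532.6 -49.7 17.5 -0.093;  python3 - <<'E'
from cell import ctrl
from h import *
s=ctrl.get_image('scene')
crop(s,(205,160,305,235),'g6.png')
d=ctrl.get_image('top')
crop(d,(220,140,320,215),'g7.png')
E
```

```text
clock: 6.1
eef_pos: [530.9, -50.8, 29.2]
tool_rot: [3.14, 0.004, -0.095]
force: [1.4, -0.6, -0.1]
width: 63.2
t 6.1 at [530.9 -50.8  29.2] [ 3.14   0.004 -0.095] w 63.2 F [ 1.4 -0.6 -0.1]
-> [532.6, -49.7, 17.5] rows: [ 0.041 -0.033  0.292] [ 0.07  0.23 -0.13]
```

View pics/g6.png

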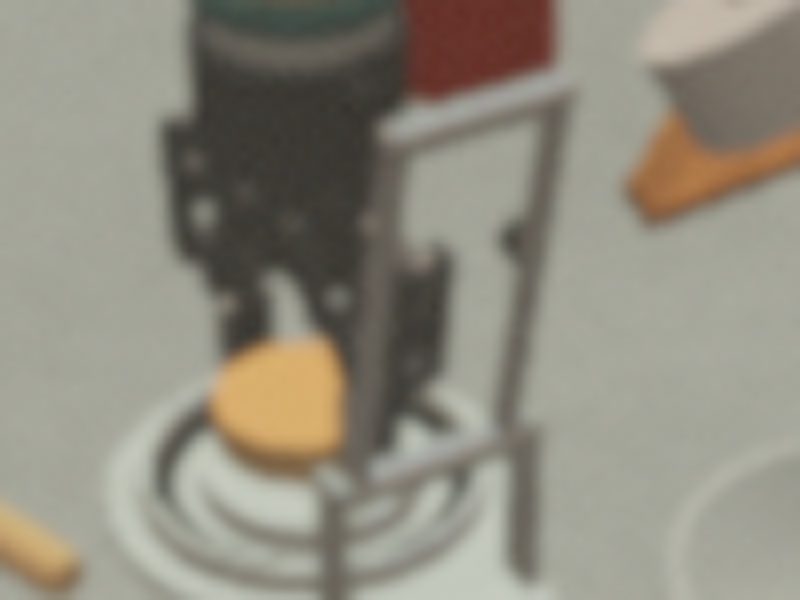

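View pics/g7.png

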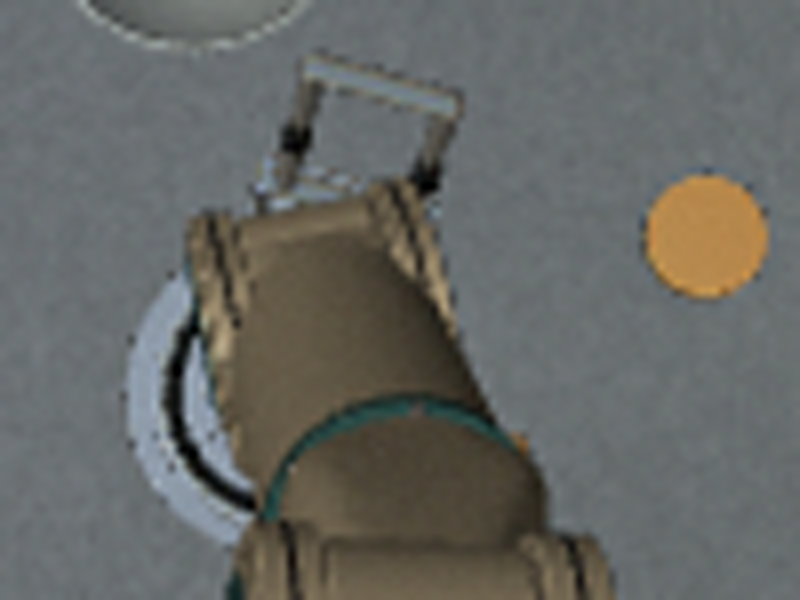

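```bash
python3 -m creep '0.045 -0.03 0.15 0 0 0 0.5; 0.045 -0.03 0.28 0 0 0 0.5; 0.045 -0.03 0.28 0 0 0 0.5;0.045 -0.03 0.28 0 0 0 0.5'; python3 go.py 532.6 -49.7 17.5 -0.093
```

```text
clock: 6.53
eef_pos: [534.6, -48.1, 19.2]
tool_rot: [3.142, 0.0, -0.093]
force: [-0.4, -0.0, -0.4]
width: 63.5
t 6.53 at [534.6 -48.1  19.2] [ 3.142  0.    -0.093] w 63.5 F [-0.4 -0.  -0.4]
-> [532.6, -49.7, 17.5] rows: [-0.046  0.046  0.042] [0.   0.   0.01]
```

```bash
python3 -m creep '-0.025 0.02 0.03 0 0 0 0.5;-0.025 0.02 0.06 0 0 0 0.5; -0.025 0.02 0.06 0 0 0 0.5'; python3 go.py 532.6 -49.7 17.5 -0.093
```

```text
clock: 6.78
eef_pos: [533.5, -48.9, 16.8]
tool_rot: [3.141, 0.0, -0.093]
force: [-0.5, -0.5, 0.7]
width: 63.5
t 6.78 at [533.5 -48.9  16.8] [ 3.141  0.    -0.093] w 63.5 F [-0.5 -0.5  0.7]
-> [532.6, -49.7, 17.5] rows: [-0.02   0.021 -0.018] [ 0.01  0.   -0.  ]
```

```bash
python3 -m creep '0 0 0.03 0 0 0 0.5; 0 0 0.03 0 0 0 0.5'; python3 go.py 532.6 -49.7 17.5 -0.093
```

```text
clock: 6.95
eef_pos: [533.5, -48.9, 16.7]
tool_rot: [3.141, -0.0, -0.093]
force: [-1.1, -0.1, 12.2]
width: 63.6
t 6.95 at [533.5 -48.9  16.7] [ 3.141 -0.    -0.093] w 63.6 F [-1.1 -0.1 12.2]
-> [532.6, -49.7, 17.5] rows: [-0.02   0.021 -0.02 ] [ 0.03 -0.01 -0.  ]
```

```bash
python3 -m creep '0 0 -0.025 0 0 0 0.5; 0 0 -0.025 0 0 0 0.12; 0 0 -0.025 0 0 0 0.12; 0 0 -0.025 0 0 0 0.12; 0 0 -0.6 0 0 0 0.12; 0 0 -1.5 0 0 0 0; 0 0 -2 0 0 0 0; 0 0 -2 0 0 0 0'; python3 go.py 607 -244.5 110 -0.383
```

```text
clock: 7.62
eef_pos: [536.4, -48.9, 99.2]
tool_rot: [-3.141, -0.007, -0.093]
force: [0.8, 0.6, 0.3]
width: 85.4
t 7.62 at [536.4 -48.9  99.2] [-3.141 -0.007 -0.093] w 85.4 F [0.8 0.6 0.3]
-> [607.0, -244.5, 110.0] rows: [ 2.214  4.705 -0.257] [-0.09 -0.41 16.6 ]
```

```bash
python3 -m creep '-0.57 1 -0.25 0 0 0 0; -0.57 3.59 -0.25 0 0 16.6 0; -0.57 3.59 -0.25 0 0 16.6 0;-0.57 3.59 -0.25 0 0 16.6 0; 2.2 4.72 -0.25 0 0 16.6 0; 2.2 4.72 -0.25 0 0 16.6 0;2.2 4.72 0.2 0 0 16.6 0; 2.2 4.72 1 0 0 16.6 0; 2.2 4.72 1 0 0 16.6 0; 2.2 4.72 1 0 0 16.6 0'; python3 go.py 607 -244.5 25 -0.383; python3 - <<'E'
from cell import ctrl
from h import *
s=ctrl.get_image('scene')
crop(s,(180,200,280,275),'g8.png')
d=ctrl.get_image('top')
crop(d,(220,140,320,215),'g9.png')
E
```

```text
clock: 8.45
eef_pos: [601.2, -244.0, 52.7]
tool_rot: [3.141, 0.006, -0.383]
force: [-0.2, -0.1, 0.2]
width: 85.7
t 8.45 at [ 601.2 -244.    52.7] [ 3.141  0.006 -0.383] w 85.7 F [-0.2 -0.1  0.2]
-> [607.0, -244.5, 25.0] rows: [ 0.142 -0.043  0.691] [0.01 0.37 0.02]
```

View pics/g8.png

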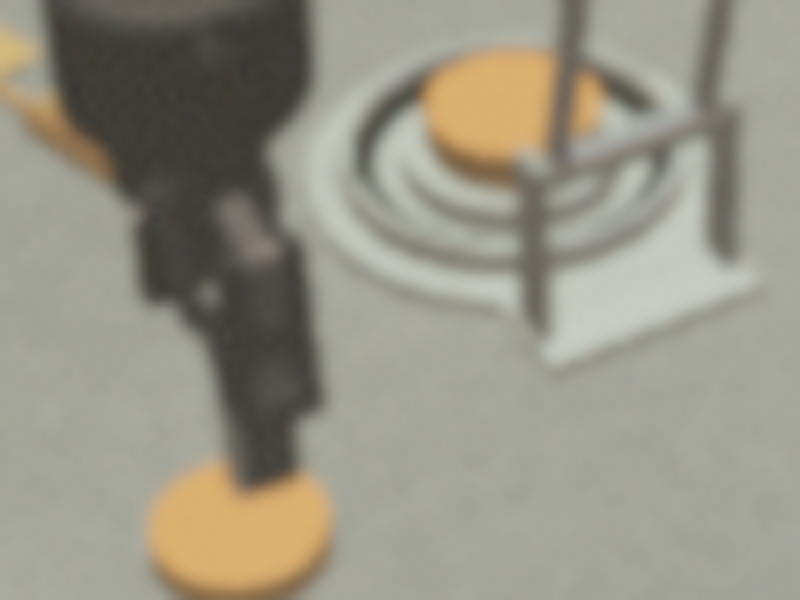

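View pics/g9.png

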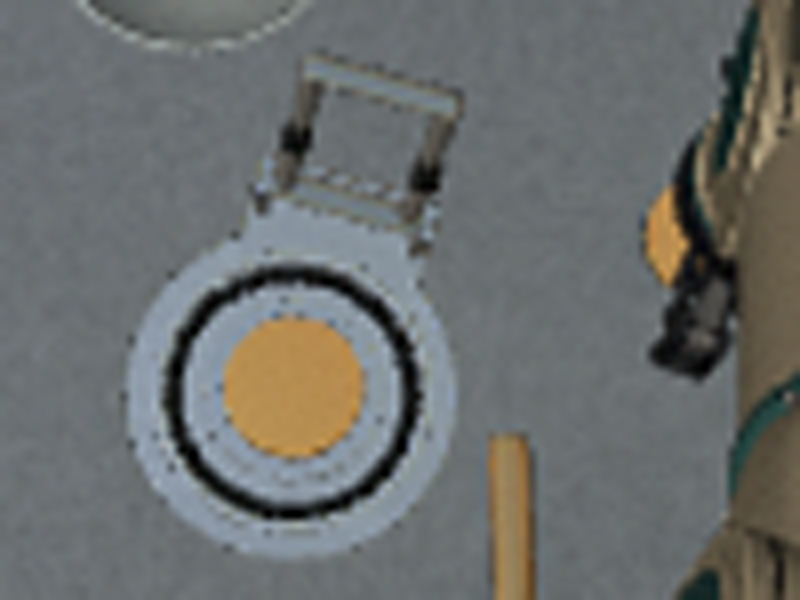

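```bash
python3 - <<'E'
from cell import ctrl
from h import *
d=ctrl.get_image('top')
im=d['img'].astype(float); w=im[:,:,0]-im[:,:,2]
q=w[172:205,240:273].copy(); q=np.clip((q-0)/np.percentile(q,90),0,1); q[q<.12]=0
v,u=np.mgrid[172:205,240:273]; print(onz(d,[(u*q).sum()/q.sum(),(v*q).sum()/q.sum()],36),q.sum())
E
python3 -m creep '0.13 -0.02 0.3 0 0 0 0; 0.13 -0.02 0.69 0 0 0 0; 0.13 -0.02 0.69 0 0 0 0; 0.13 -0.02 0.69 0 0 0 0'; python3 go.py 607 -244.5 -1.5 -0.383
```

```text
[[533.15697543 -49.59384058  36.        ]] 236.69607843137254
clock: 8.93
eef_pos: [608.4, -245.8, 27.7]
tool_rot: [3.142, 0.001, -0.382]
force: [0.5, -0.4, 0.2]
width: 85.4
t 8.93 at [ 608.4 -245.8   27.7] [ 3.142e+00  1.000e-03 -3.820e-01] w 85.4 F [ 0.5 -0.4  0.2]
-> [607.0, -244.5, -1.5] rows: [-0.044 -0.018  0.729] [0.   0.06 0.03]
```

```bash
python3 -m creep '-0.03 -0.02 0.3 0 0 0 0; -0.03 -0.02 0.66 0 0 0 0; -0.03 -0.02 0.66 0 0 0 0; -0.03 -0.02 0.66 0 0 0 0;-0.03 -0.02 0.66 0 0 0 0.55; -0.03 -0.02 0.66 0 0 0 0.55; -0.03 -0.02 0.66 0 0 0 0.55; -0.03 -0.02 0.66 0 0 0 0.55;-0.03 -0.02 0.66 0 0 0 0.55'; python3 go.py 607 -244.5 25 -0.383
```

```text
clock: 9.68
eef_pos: [608.8, -245.2, 2.7]
tool_rot: [-3.142, -0.002, -0.383]
force: [-0.8, 0.4, 6.1]
width: 54.5
t 9.68 at [ 608.8 -245.2    2.7] [-3.142e+00 -2.000e-03 -3.830e-01] w 54.5 F [-0.8  0.4  6.1]
-> [607.0, -244.5, 25.0] rows: [-0.048 -0.    -0.558] [-0.   -0.11  0.01]
```

```bash
python3 -m creep '0 0 -0.8 0 0 0 0.55; -1 -0.1 -1.8 0 0 0 0.55; -2.99 -0.26 -2.2 0 0 -8 0.55; -2.99 -0.26 -2.2 0 0 -16.6 0.55; -2.99 -0.26 -2.2 0 0 -16.6 0.55; -3.56 -3.82 -2.2 0 0 -16.6 0.55; -3.56 -3.82 -2.2 0 0 -16.6 0.55;-3.56 -3.82 -2.2 0 0 -16.6 0.55;-3.56 -3.82 -2.2 0 0 -16.6 0.55;-3.56 -3.82 -2.2 0 0 -16.6 0.55'; python3 -m creep '0 0 0 0 0 0 0.55;0 0 0 0 0 0 0.55';python3 go.py 532.8 -49.7 50 -0.093
```

```text
clock: 10.52
eef_pos: [534.7, -42.7, 90.0]
tool_rot: [-3.137, -0.002, -0.084]
force: [-0.1, 0.4, -0.2]
width: 55.0
clock: 10.68
eef_pos: [532.6, -51.2, 89.5]
tool_rot: [3.14, 0.0, -0.094]
force: [0.5, -1.0, -0.7]
width: 55.0
t 10.68 at [532.6 -51.2  89.5] [ 3.14   0.    -0.094] w 55.0 F [ 0.5 -1.  -0.7]
-> [532.8, -49.7, 50.0] rows: [ 0.002 -0.04   0.986] [ 0.07  0.02 -0.05]
```

```bash
python3 -m creep '0 -0.02 0.6 0 0 0 0.55;0 -0.02 0.98 0 0 0 0.55;0 -0.02 0.98 0 0 0 0.55;0 -0.02 0.98 0 0 0 0.55';python3 go.py 532.8 -49.7 40 -0.093
python3 -m creep '0 0 0 0 0 0 0.55';python3 go.py 532.8 -49.7 40 -0.093; python3 - <<'E'
from cell import ctrl
from h import *
s=ctrl.get_image('scene')
crop(s,(205,160,305,235),'g10.png')
E
```

```text
clock: 11.02
eef_pos: [532.0, -51.0, 49.8]
tool_rot: [3.141, 0.002, -0.096]
force: [0.3, 0.1, 0.9]
width: 54.9
t 11.02 at [532.  -51.   49.8] [ 3.141e+00  2.000e-03 -9.600e-02] w 54.9 F [0.3 0.1 0.9]
-> [532.8, -49.7, 40.0] rows: [ 0.016 -0.035  0.245] [ 0.06  0.12 -0.15]
clock: 11.1
eef_pos: [533.2, -50.5, 50.8]
tool_rot: [3.141, -0.001, -0.095]
force: [0.6, -0.7, 0.2]
width: 55.3
t 11.1 at [533.2 -50.5  50.8] [ 3.141e+00 -1.000e-03 -9.500e-02] w 55.3 F [ 0.6 -0.7  0.2]
-> [532.8, -49.7, 40.0] rows: [-0.013 -0.018  0.271] [ 0.02 -0.04 -0.11]
```

View pics/g10.png

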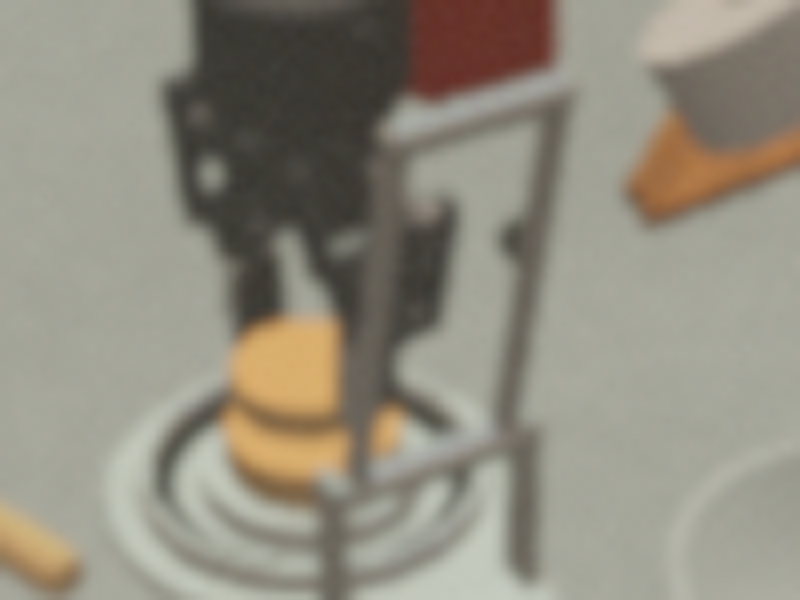

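```bash
python3 -m creep '0 -0.02 0.15 0 0 0 0.55;0 -0.02 0.25 0 0 0 0.55;0 -0.02 0.25 0 0 0 0.55;0 -0.02 0.25 0 0 0 0.55'; python3 -m creep '0 0 0.025 0 0 0 0.55;0 0 0.025 0 0 0 0.55'; python3 -m creep '0 0 0.025 0 0 0 0.55;0 0 0.025 0 0 0 0.55'
```

```text
clock: 11.48
eef_pos: [532.9, -48.4, 40.1]
tool_rot: [3.142, 0.0, -0.093]
force: [0.4, 0.4, -0.1]
width: 54.9
clock: 11.65
eef_pos: [533.1, -48.4, 39.2]
tool_rot: [3.142, -0.0, -0.093]
force: [0.1, -0.5, -1.4]
width: 55.0
clock: 11.82
eef_pos: [533.3, -48.4, 38.7]
tool_rot: [3.142, -0.0, -0.093]
force: [-0.7, -0.0, 4.0]
width: 54.9
```

```bash
python3 -m creep '0 0 0 0 0 0 0.25; 0 0 0 0 0 0 0.2; 0 0 0 0 0 0 0.12; 0 0 0 0 0 0 0.12; 0 0 -0.6 0 0 0 0.12; 0 0 -1.5 0 0 0 0; 0 0 -2.4 0 0 0 0; 0 0 -2.4 0 0 0 0'; python3 - <<'E'
from go import *
p=np.load('lid.npy'); 
import lidfit
P=lidfit.pose(p); a=P[1]; tz=-a
# tool x in tilt plane: x = e1 (upslope)  
R=Rn.from_matrix(np.c_[P[2],np.cross(tz,P[2]),tz])
print('R',R.as_euler('xyz')); 
for h in(120,55): rel(P[0]+h*a,R)
E
```

```text
clock: 12.48
eef_pos: [537.1, -48.4, 140.0]
tool_rot: [-3.141, -0.011, -0.093]
force: [0.6, -0.7, -0.3]
width: 85.6
R [ 3.14159265 -0.61        0.3601019 ]
t 12.48 at [537.1 -48.4 140. ] [-3.141 -0.011 -0.093] w 85.6 F [ 0.6 -0.7 -0.3]
-> [460.03117179 243.69874213 139.66355182] rows: [-2.598 -7.092 -0.014] [  8.02  33.74 -25.11]
t 12.48 at [537.1 -48.4 140. ] [-3.141 -0.011 -0.093] w 85.6 F [ 0.6 -0.7 -0.3]
-> [494.87924935 256.81971202  86.38643066] rows: [-1.776 -7.499  1.327] [  8.02  33.74 -25.11]
```

```bash
python3 -m creep '-2.6 -7.09 -1 8 33.7 -25.1 0;-2.6 -7.09 -1 8 33.7 -25.1 0;-2.6 -7.09 -1 8 33.7 -25.1 0;-2.6 -7.09 -1 8 33.7 -25.1 0;-2.6 -7.09 -1 8 33.7 -25.1 0;-2.6 -7.09 -1 8 33.7 -25.1 0;-2.6 -7.09 -1 8 33.7 -25.1 0;-2.6 -7.09 -1 8 33.7 -25.1 0;-2.6 -7.09 -1 8 33.7 -25.1 0;-2.6 -7.09 -1 8 33.7 -25.1 0'; python3 -m creep '0 0 0 0 0 0 0; 0 0 0 0 0 0 0'; cat > lid1.py <<'E'
from go import *
import lidfit,sys
P=lidfit.pose(np.load('lid.npy')); a=P[1]; tz=-a
R=Rn.from_matrix(np.c_[P[2],np.cross(tz,P[2]),tz])
for h in sys.argv[1:]: rel((P[0]+float(h)*a).round(1),R)
E
python3 lid1.py 120; python3 - <<'E'
from cell import ctrl
from h import *
d=ctrl.get_image('top');crop(d,(220,140,320,215),'g11.png')
s=ctrl.get_image('scene');crop(s,(240,110,340,185),'g12.png')
im=d['img'].astype(float); w=im[:,:,0]-im[:,:,2]
for r in [(172,205,240,273)]:
    q=w[r[0]:r[1],r[2]:r[3]]; q=np.clip(q/np.percentile(q,90),0,1); q[q<.12]=0
    v,u=np.mgrid[r[0]:r[1],r[2]:r[3]]; print(onz(d,[(u*q).sum()/q.sum(),(v*q).sum()/q.sum()],45),q.sum())
E
```

```text
clock: 13.32
eef_pos: [489.2, 84.0, 149.2]
tool_rot: [3.105, -0.378, 0.201]
force: [-1.1, -0.6, -0.7]
width: 85.7
clock: 13.48
eef_pos: [488.5, 83.6, 148.7]
tool_rot: [3.104, -0.374, 0.202]
force: [0.0, -0.7, 0.7]
width: 85.4
t 13.48 at [488.5  83.6 148.7] [ 3.104 -0.374  0.202] w 85.4 F [ 0.  -0.7  0.7]
-> [460.  243.7 139.7] rows: [ 0.016 -4.07   0.095] [ 6.43 13.65 -7.76]
[[532.53027654 -49.41831476  45.        ]] 233.57843137254903
```

View pics/g11.png

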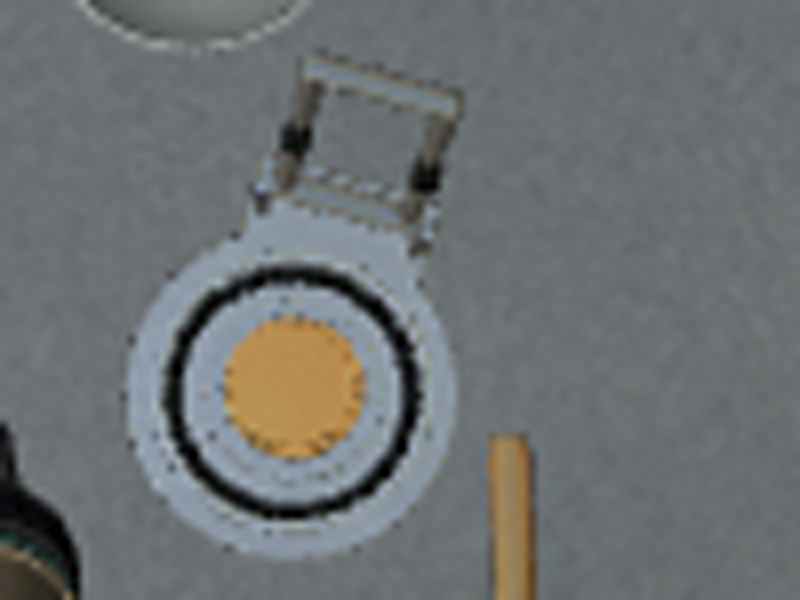

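View pics/g12.png

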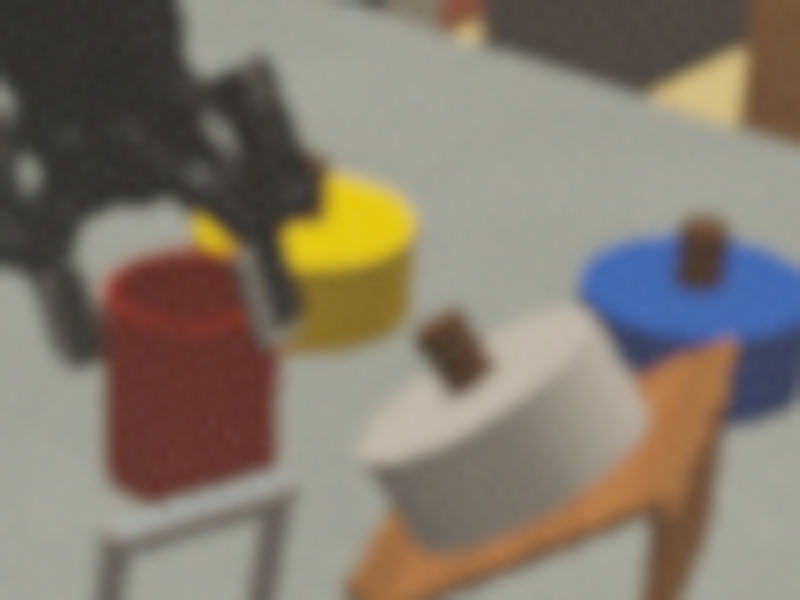

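```bash
python3 lid1.py 150; python3 - <<'E'
from h import *
import pickle
d=pickle.load(open('D0.pkl','rb'))['top']
print(onz(d,[[281/1.5625-.5,369/1.5625-.5],[298/1.5625-.5,369/1.5625],[264/1.5625-.5,369/1.5625]],95))
E
```

```text
t 13.58 at [489.4  82.9 148.9] [ 3.104 -0.375  0.199] w 85.6 F [ 0.  -0.1 -0.7]
-> [443.9 237.6 164.3] rows: [-0.187 -3.995 -0.637] [ 6.51 13.59 -7.91]
[[358.25642459 224.70514397  95.        ]
 [356.52439178 186.18529626  95.        ]
 [356.46144106 263.16789843  95.        ]]
```

```bash
python3 -m creep '-0.19 -4 -0.64 6.5 13.6 -7.9 0;-0.19 -4 -0.64 6.5 13.6 -7.9 0;-0.19 -4 -0.64 6.5 13.6 -7.9 0;-0.19 -4 -0.64 6.5 13.6 -7.9 0;-0.19 -4 -0.64 6.5 13.6 -7.9 0;-0.19 -4 -0.64 6.5 13.6 -7.9 0;-0.19 -4 -0.64 6.5 13.6 -7.9 0;-0.19 -4 -0.64 6.5 13.6 -7.9 0;-0.19 -4 -0.64 6.5 13.6 -7.9 0;-0.19 -4 -0.64 6.5 13.6 -7.9 0'; python3 -m creep '0 0 0 0 0 0 0; 0 0 0 0 0 0 0';python3 lid1.py 150 100; python3 -c "
from cell import ctrl;print(ctrl.read_state()['qpos'].round(2))"
```

```text
clock: 14.42
eef_pos: [456.0, 245.2, 169.7]
tool_rot: [3.136, -0.595, 0.361]
force: [0.1, 0.5, 0.1]
width: 85.1
clock: 14.58
eef_pos: [456.1, 245.3, 170.1]
tool_rot: [3.137, -0.596, 0.361]
force: [0.2, -0.9, 0.1]
width: 85.4
t 14.58 at [456.1 245.3 170.1] [ 3.137 -0.596  0.361] w 85.4 F [ 0.2 -0.9  0.1]
-> [443.9 237.6 164.3] rows: [-0.373  0.073 -0.077] [0.24 0.8  0.03]
t 14.58 at [456.1 245.3 170.1] [ 3.137 -0.596  0.361] w 85.4 F [ 0.2 -0.9  0.1]
-> [470.8 247.7 123.3] rows: [-0.354  0.068  1.174] [0.24 0.8  0.03]
[ 0.12  0.77 -1.25  2.47  1.9   1.01 -2.14]
```

```bash
python3 -m creep '-0.35 0.07 1.17 0.2 0.8 0 0;-0.35 0.07 1.17 0.2 0.8 0 0;-0.35 0.07 1.17 0.2 0.8 0 0;-0.35 0.07 1.17 0.2 0.8 0 0;-0.35 0.07 1.17 0.2 0.8 0 0'; python3 lid1.py 100 85; python3 - <<'E'
from cell import ctrl
from h import *
print(ctrl.read_state()['qpos'].round(2))
s=ctrl.get_image('scene');crop(s,(250,110,350,185),'g13.png')
d=ctrl.get_image('top');crop(d,(130,150,230,225),'g14.png')
E
```

```text
clock: 15.0
eef_pos: [473.8, 251.2, 125.8]
tool_rot: [3.141, -0.609, 0.362]
force: [-0.1, 0.3, 0.5]
width: 85.6
t 15.0 at [473.8 251.2 125.8] [ 3.141 -0.609  0.362] w 85.6 F [-0.1  0.3  0.5]
-> [470.8 247.7 123.3] rows: [-0.118  0.055 -0.007] [-0.04  0.05  0.1 ]
t 15.0 at [473.8 251.2 125.8] [ 3.141 -0.609  0.362] w 85.6 F [-0.1  0.3  0.5]
-> [478.8 250.8 111. ] rows: [-0.118  0.053  0.368] [-0.04  0.05  0.1 ]
[ 0.11  0.95 -1.25  2.47  2.01  1.17 -2.16]
```

View pics/g13.png

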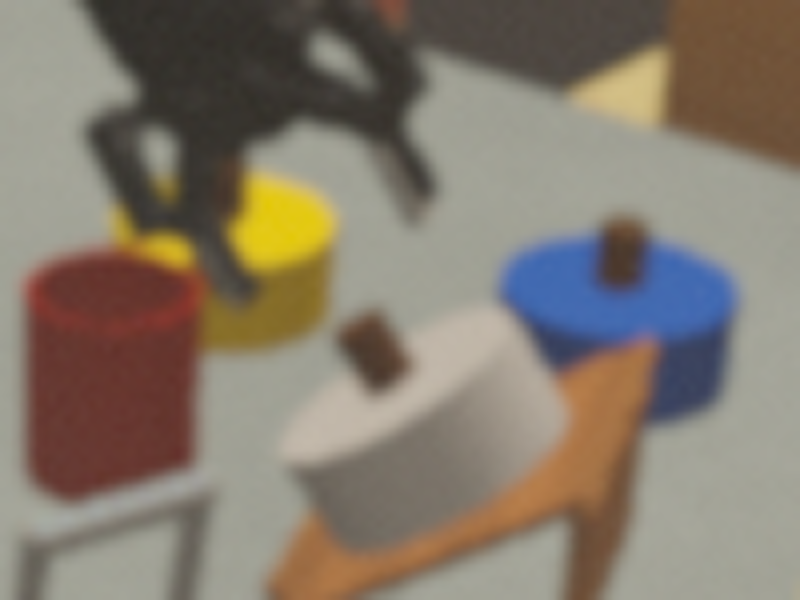

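View pics/g14.png

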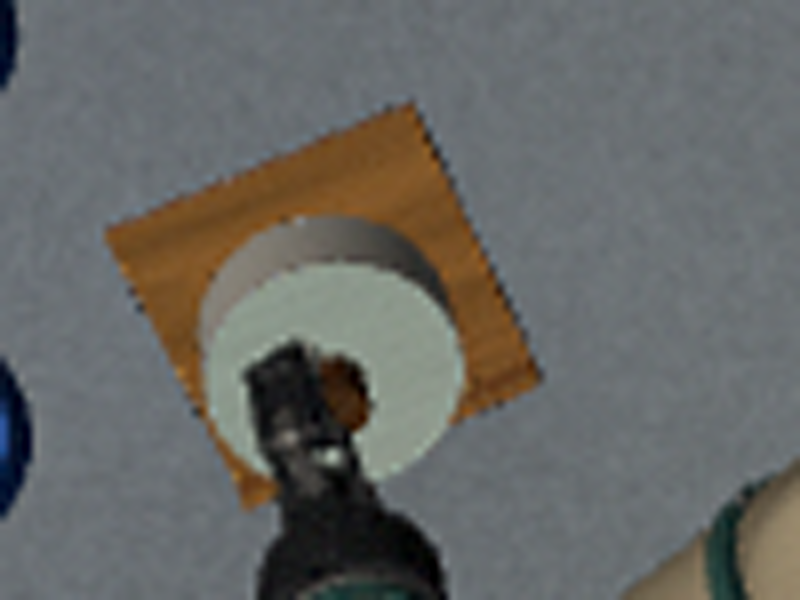

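```bash
python3 -m creep '-0.12 0.05 0.2 0 0 0 0;-0.12 0.05 0.37 0 0 0 0;-0.12 0.05 0.37 0 0 0 0;-0.12 0.05 0.37 0 0 0 0;-0.12 0.05 0.37 0 0 0 0'; python3 lid1.py 85 56;python3 -c "
from cell import ctrl;print(ctrl.read_state()['qpos'].round(2))"
```

```text
clock: 15.52
eef_pos: [478.4, 251.2, 110.2]
tool_rot: [3.142, -0.608, 0.362]
force: [0.3, -0.4, -0.0]
width: 85.5
t 15.52 at [478.4 251.2 110.2] [ 3.142 -0.608  0.362] w 85.5 F [ 0.3 -0.4 -0. ]
-> [478.8 250.8 111. ] rows: [ 0.016  0.012 -0.014] [-0.07  0.11  0.1 ]
t 15.52 at [478.4 251.2 110.2] [ 3.142 -0.608  0.362] w 85.5 F [ 0.3 -0.4 -0. ]
-> [494.3 256.6  87.2] rows: [0.015 0.014 0.71 ] [-0.07  0.11  0.1 ]
[ 0.1   1.   -1.24  2.46  2.05  1.2  -2.16]
```

```bash
python3 -m creep '0.01 0.01 0.35 0 0 0 0;0.01 0.01 0.69 0 0 0 0;0.01 0.01 0.69 0 0 0 0;0.01 0.01 0.69 0 0 0 0.3;0.01 0.01 0.69 0 0 0 0.5;0.01 0.01 0.69 0 0 0 0.55;0.01 0.01 0.69 0 0 0 0.55'; python3 lid1.py 56; python3 - <<'E'
from cell import ctrl
from h import *
s=ctrl.get_image('scene');crop(s,(250,110,350,185),'g15.png')
d=ctrl.get_image('top');crop(d,(130,150,230,225),'g16.png')
E
```

```text
clock: 16.1
eef_pos: [493.4, 256.3, 87.6]
tool_rot: [-3.142, -0.608, 0.362]
force: [0.2, -0.8, -0.8]
width: 39.4
t 16.1 at [493.4 256.3  87.6] [-3.142 -0.608  0.362] w 39.4 F [ 0.2 -0.8 -0.8]
-> [494.3 256.6  87.2] rows: [0.014 0.002 0.022] [-0.08  0.14  0.11]
```

View pics/g15.png

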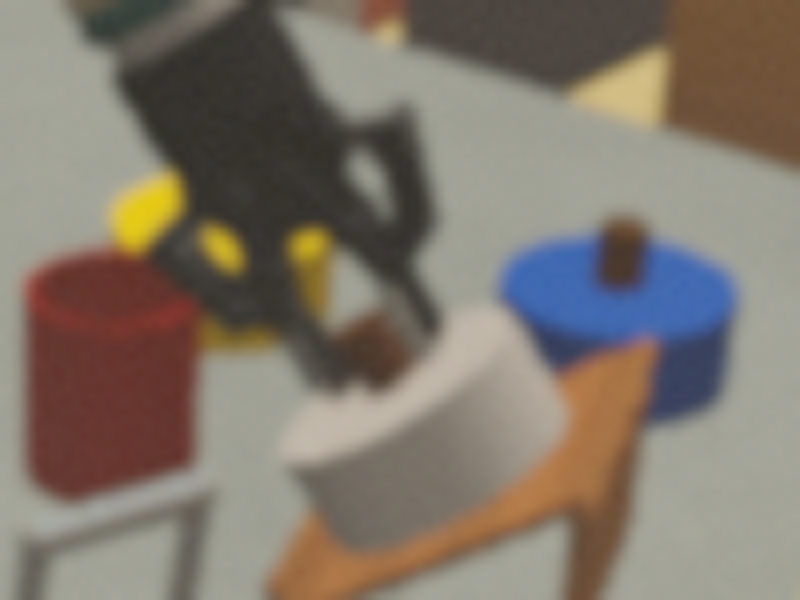

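View pics/g16.png

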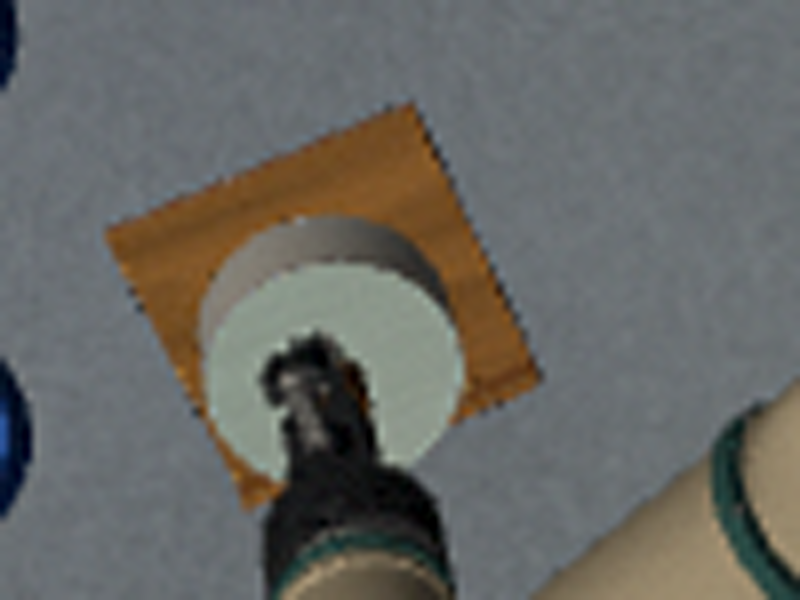

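```bash
python3 -m creep '0.01 0.035 0.02 0 0 0 0.55;0.01 0.035 0.02 0 0 0 0.6;0.01 0.035 0.02 0 0 0 0.65;0.01 0.035 0.02 0 0 0 0.7;0.01 0.035 0.02 0 0 0 0.9;0.01 0.035 0.02 0 0 0 0.9;0.01 0.035 0.02 0 0 0 0.9'; python3 lid1.py 56
```

```text
clock: 16.78
eef_pos: [495.2, 255.3, 87.2]
tool_rot: [3.141, -0.609, 0.362]
force: [-0.8, -2.3, 4.9]
width: 24.3
t 16.78 at [495.2 255.3  87.2] [ 3.141 -0.609  0.362] w 24.3 F [-0.8 -2.3  4.9]
-> [494.3 256.6  87.2] rows: [-0.008 -0.038 -0.006] [-0.04  0.08  0.08]
```

```bash
python3 -m creep '0.29 0 -0.41 0 0 0 0.9;0.58 0 -0.82 0 0 0 0.9; 1.0 0 -1.4 0 0 0 0.9; 1.0 0 -1.4 0 0 0 0.9; 1.0 0 -1.4 0 0 0 0.9'; python3 go.py 532.6 -49.7 160 -0.093; python3 -c "
from cell import ctrl;print(ctrl.read_state()['qpos'].round(2))"
```

```text
clock: 17.2
eef_pos: [496.2, 255.4, 156.8]
tool_rot: [3.14, -0.61, 0.362]
force: [1.1, 0.1, -1.1]
width: 24.4
t 17.2 at [496.2 255.4 156.8] [ 3.14  -0.61   0.362] w 24.4 F [ 1.1  0.1 -1.1]
-> [532.6, -49.7, 160.0] rows: [-1.471  7.457 -1.115] [ -7.88 -34.33  25.22]
[ 0.14  0.84 -1.21  2.39  1.95  1.01 -2.07]
```

```bash
python3 -m creep '-1.47 7.46 -1.12 -7.9 -34.3 25.2 0.9;-1.47 7.46 -1.12 -7.9 -34.3 25.2 0.9;-1.47 7.46 -1.12 -7.9 -34.3 25.2 0.9;-1.47 7.46 -1.12 -7.9 -34.3 25.2 0.9;-1.47 7.46 -1.12 -7.9 -34.3 25.2 0.9;-1.47 7.46 -1.12 -7.9 -34.3 25.2 0.9;-1.47 7.46 -1.12 -7.9 -34.3 25.2 0.9;-1.47 7.46 -1.12 -7.9 -34.3 25.2 0.9;-1.47 7.46 -1.12 -7.9 -34.3 25.2 0.9;-1.47 7.46 -1.12 -7.9 -34.3 25.2 0.9'; python3 go.py 532.6 -49.7 150 -0.093; python3 -c "
from cell import ctrl;print(ctrl.read_state()['qpos'].round(2))"
```

```text
clock: 18.03
eef_pos: [530.8, -52.4, 156.0]
tool_rot: [3.141, 0.007, -0.097]
force: [-0.6, 0.7, -1.5]
width: 24.4
t 18.03 at [530.8 -52.4 156. ] [ 3.141  0.007 -0.097] w 24.4 F [-0.6  0.7 -1.5]
-> [532.6, -49.7, 150.0] rows: [ 0.039 -0.072  0.149] [ 0.05  0.42 -0.24]
[ 0.72  0.84 -1.14  1.89  0.89  1.04 -0.91]
```

Over the keeper. Settle and look at how the lid sits in the grip.

```bash
python3 -m creep '0.02 -0.03 0.3 0 0 0 0.9;0.02 -0.03 0.3 0 0 0 0.9;0.02 -0.03 0.3 0 0 0 0.9'; python3 go.py 532.6 -49.7 120 -0.093; python3 - <<'E'
from cell import ctrl
from lidfit import *
import pickle
D={}
for n in('scene','top'):
    D[n]=ctrl.get_image(n); D[n+'m']=[(b['score'],b['rect'],b['pixels']) for b in ctrl.cut_out(n,'lid')]
D['st']=ctrl.read_state()
pickle.dump(D,open('D1.pkl','wb'))
s=D['scene']; st=D['st']; print(st['eef_pos'],st['tool_rot'])
# predicted: lid level, origin 56 below TCP
o=np.array([532.6,-49.7,st['eef_pos'][2]-56]); P=(o,np.array([0,0,1.]),np.array([1.,0,0]),np.array([0,1.,0]))
overlay(s,P,(205,120,305,195),'g17.png'); overlay(D['top'],P,(210,140,310,215),'g18.png')
E
```

```text
clock: 18.28
eef_pos: [531.8, -47.0, 145.3]
tool_rot: [3.141, 0.005, -0.089]
force: [0.4, 0.7, -1.7]
width: 24.7
t 18.28 at [531.8 -47.  145.3] [ 3.141  0.005 -0.089] w 24.7 F [ 0.4  0.7 -1.7]
-> [532.6, -49.7, 120.0] rows: [0.029 0.065 0.632] [0.02 0.29 0.26]
[533.07306253 -47.72178439 146.71749607] [ 3.14095830e+00  2.03699003e-03 -9.04053211e-02]
```

View pics/g17.png

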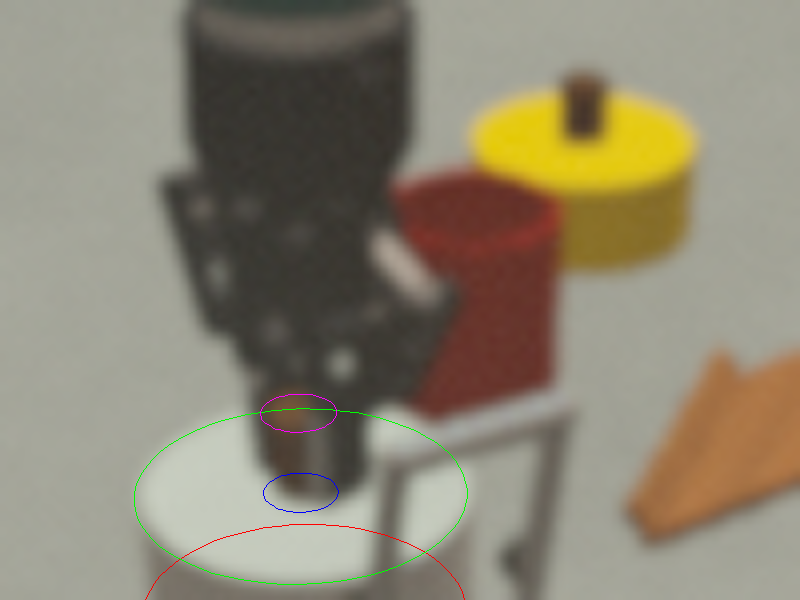

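View pics/g18.png

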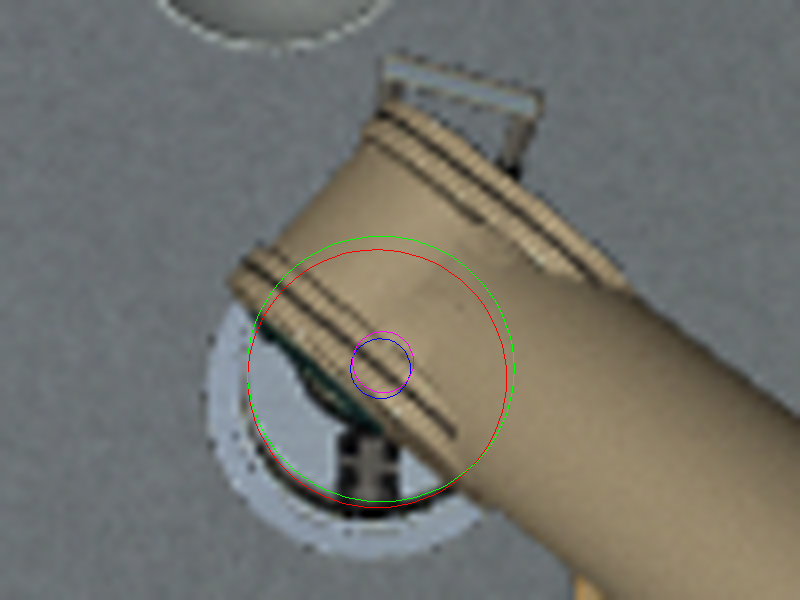

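```bash
cat > ring.py <<'E'
from h import *
from scipy.ndimage import map_coordinates
from scipy.optimize import least_squares
def fit(c,img,o,r,angs,sgn,half=6,chan=None):
    """find edge along radial direction in circle plane: sample world radii r-half..r+half, subpixel max gradient sign sgn (outward)"""
    rr=np.arange(-half,half+.01,.5); P=[];
    for a in angs:
        pts=np.c_[o[0]+(r+rr)*np.cos(a),o[1]+(r+rr)*np.sin(a),0*rr+o[2]]
        uv=proj(c,pts); v=map_coordinates(img,[uv[:,1],uv[:,0]],order=3)
        g=np.gradient(v)*sgn; i=g.argmax()
        if 0<i<len(rr)-1 and g[i]>0.8:
            den=g[i-1]-2*g[i]+g[i+1]; di=0.5*(g[i-1]-g[i+1])/den if den else 0
            q=r+rr[i]+.5*di; P.append([o[0]+q*np.cos(a),o[1]+q*np.sin(a)])
    P=np.array(P)
    f=lambda p:np.hypot(P[:,0]-p[0],P[:,1]-p[1])-r
    s=least_squares(f,o[:2],loss='soft_l1',f_scale=.8); return s.x,len(P),np.abs(f(s.x)).mean(),P
E
python3 - <<'E'
from ring import *
import pickle
D0=pickle.load(open('D0.pkl','rb'));D1=pickle.load(open('D1.pkl','rb'))
A=np.linspace(-np.pi,np.pi,121)
g0=D0['scene']['img'].mean(2).astype(float); gt=D0['top']['img'].mean(2).astype(float)
for nm,c,g in(('scene',D0['scene'],g0),('top',D0['top'],gt)):
    print(nm,'seal inner',fit(c,g,[532.6,-49.7,12],52,A,-1)[:3],'seal outer',fit(c,g,[532.6,-49.7,12],60,A,1)[:3],'rim/foot outer',fit(c,g,[532.6,-49.7,6],78,A,-1)[:3])
g1=D1['scene']['img'].mean(2).astype(float)
# camera at (1142,-631): near side of lid visible
A2=np.linspace(-np.pi*.95,np.pi*.2,120)
for z in(139.5,140.7):
  print('lid top',z,fit(D1['scene'],g1,[533,-48,z],58,A2,-1,half=7)[:3])
E
```

```text
scene seal inner (array([537.0684292 , -52.42796046]), 80, np.float64(0.8185750185570992)) seal outer (array([533.76925631, -48.63252052]), 80, np.float64(0.718453655921925)) rim/foot outer (array([534.84250598, -50.44374142]), 73, np.float64(1.6220563482143893))
top seal inner (array([532.21112167, -49.58619744]), 121, np.float64(0.4899153057756605)) seal outer (array([532.79221997, -49.57405964]), 121, np.float64(0.5711091154473711)) rim/foot outer (array([533.00536777, -49.28959817]), 103, np.float64(0.6881196148955552))
lid top 139.5 (array([532.19348746, -47.40888481]), 115, np.float64(0.8506723992695361))
lid top 140.7 (array([533.4905933 , -48.61650813]), 116, np.float64(0.9034580023697147))
```

```bash
python3 -m creep '0 0.055 0.6 0 0 0 0.9;0 0.055 1.2 0 0 0 0.9;0 0.055 1.55 0 0 0 0.9;0 0.055 1.55 0 0 0 0.9;0 0.055 1.55 0 0 0 0.9'; for i in 1 2 3 4; do python3 -m creep '0 0 0 0 0 0 0.9'|sed -n 2,3p; done
```

```text
clock: 18.9
eef_pos: [532.6, -50.3, 84.6]
tool_rot: [3.141, 0.003, -0.091]
force: [-0.1, 0.6, -1.2]
width: 24.5
eef_pos: [533.5, -50.2, 85.7]
tool_rot: [3.142, 0.001, -0.092]
eef_pos: [533.6, -50.4, 85.9]
tool_rot: [3.141, 0.0, -0.092]
eef_pos: [533.5, -50.7, 85.7]
tool_rot: [3.141, 0.0, -0.092]
eef_pos: [533.2, -50.9, 85.4]
tool_rot: [3.141, 0.001, -0.092]
```

```bash
python3 - <<'E'
from ring import *
from cell import ctrl
import pickle
s=ctrl.get_image('scene'); pickle.dump(s,open('s2.pkl','wb')); g=s['img'].mean(2).astype(float)
A2=np.linspace(-np.pi*.95,np.pi*.2,120)
for z in(79,80,81): print(z,fit(s,g,[533,-49,z],58,A2,-1,half=7)[:3])
crop(s,(205,145,305,220),'g19.png')
E
```

```text
79 (array([532.89718247, -50.48224827]), 116, np.float64(0.7677722104247772))
80 (array([533.85191549, -51.3698737 ]), 116, np.float64(0.7892208092852389))
81 (array([534.80891738, -52.26109344]), 116, np.float64(0.8158531717092107))
```

View pics/g19.png

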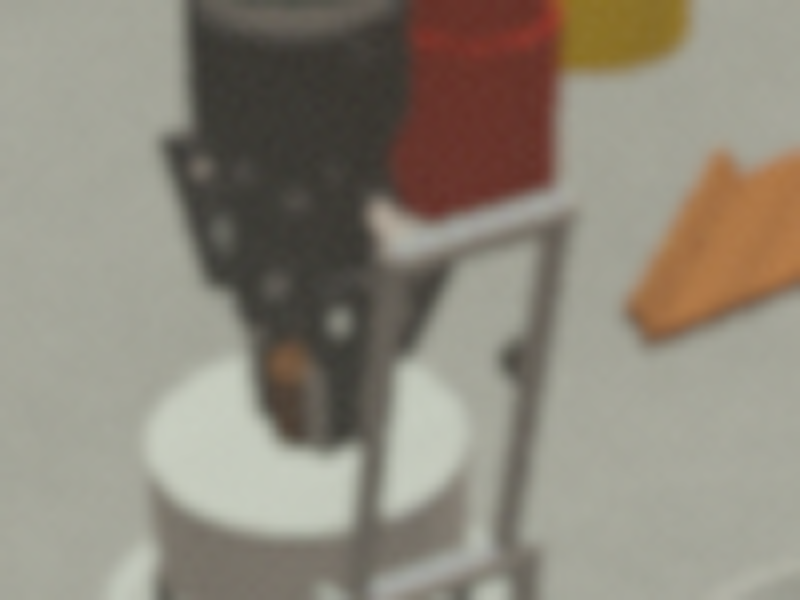

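```bash
python3 -m creep '-0.015 -0.022 0.1 0 0 0 0.9;-0.015 -0.022 0.2 0 0 0 0.9;-0.015 -0.022 0.27 0 0 0 0.9;-0.015 -0.022 0.27 0 0 0 0.9;-0.015 -0.022 0.27 0 0 0 0.9'; python3 -m creep '0 0 0.04 0 0 0 0.9;0 0 0.08 0 0 0 0.9;0 0 0.08 0 0 0 0.9';python3 -m creep '0 0 0.04 0 0 0 0.9;0 0 0.04 0 0 0 0.9'
```

```text
clock: 19.7
eef_pos: [531.9, -49.8, 73.4]
tool_rot: [3.141, 0.003, -0.092]
force: [0.0, 0.7, -1.3]
width: 24.2
clock: 19.95
eef_pos: [532.0, -50.0, 70.3]
tool_rot: [3.141, 0.003, -0.092]
force: [0.3, -0.2, -1.6]
width: 24.7
clock: 20.12
eef_pos: [532.1, -49.9, 68.8]
tool_rot: [3.141, 0.003, -0.092]
force: [-0.1, -0.3, -2.2]
width: 24.5
```

```bash
python3 -m creep '0 0 0.03 0 0 0 0.9;0 0 0.03 0 0 0 0.9'|sed -n 2,4p; python3 -m creep '0 0 0.03 0 0 0 0.9;0 0 0.03 0 0 0 0.9'|sed -n 2,4p;python3 -m creep '0 0 0.03 0 0 0 0.9;0 0 0.03 0 0 0 0.9'|sed -n 2,4p
```

```text
eef_pos: [532.0, -50.0, 67.6]
tool_rot: [3.141, 0.003, -0.092]
force: [-0.3, -0.6, -1.6]
eef_pos: [532.1, -49.9, 66.4]
tool_rot: [3.141, 0.002, -0.092]
force: [0.6, -0.1, -1.0]
eef_pos: [532.1, -49.9, 65.2]
tool_rot: [3.141, 0.002, -0.092]
force: [0.6, -0.4, -0.4]
```

```bash
python3 -m creep '0 0 0.03 0 0 0 0.9;0 0 0.03 0 0 0 0.9'|sed -n 2,4p; python3 -m creep '0 0 0.03 0 0 0 0.9;0 0 0.03 0 0 0 0.9'|sed -n 2,4p;python3 - <<'E'
from ring import *
from cell import ctrl
s=ctrl.get_image('scene'); g=s['img'].mean(2).astype(float)
A2=np.linspace(-np.pi*.95,np.pi*.2,120)
for z in(59,61,63): print(z,fit(s,g,[533,-49,z],58,A2,-1,half=7)[:3])
crop(s,(205,145,305,220),'g20.png')
d=ctrl.get_image('top');crop(d,(210,140,310,215),'g21.png')
E
```

```text
eef_pos: [532.2, -49.9, 64.1]
tool_rot: [3.141, 0.002, -0.092]
force: [-0.2, -0.2, -1.4]
eef_pos: [532.2, -49.7, 63.0]
tool_rot: [3.141, 0.002, -0.092]
force: [-0.3, -0.7, 0.1]
59 (array([533.37562503, -50.74110008]), 114, np.float64(0.9591108182699228))
61 (array([535.2698484 , -52.45688753]), 115, np.float64(1.0409920471420846))
63 (array([536.62190159, -52.80335754]), 96, np.float64(1.0801219817300212))
```

View pics/g20.png

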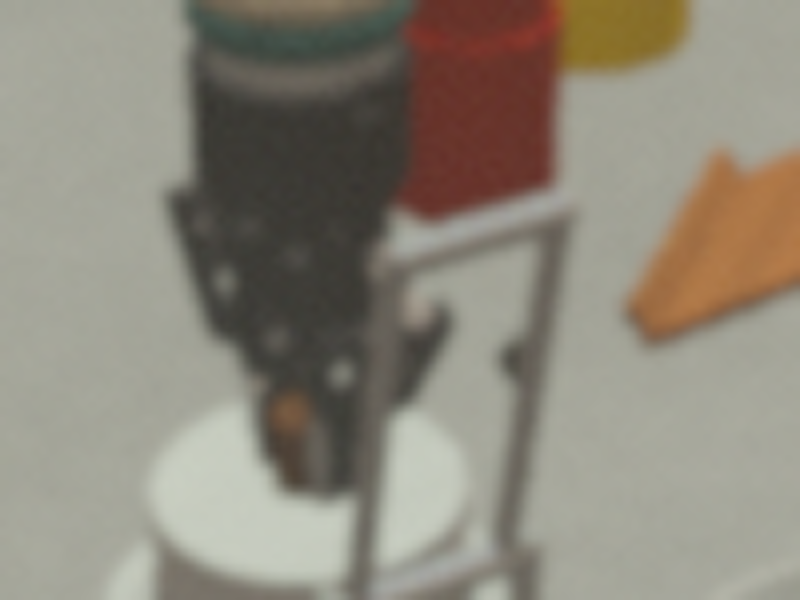

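View pics/g21.png

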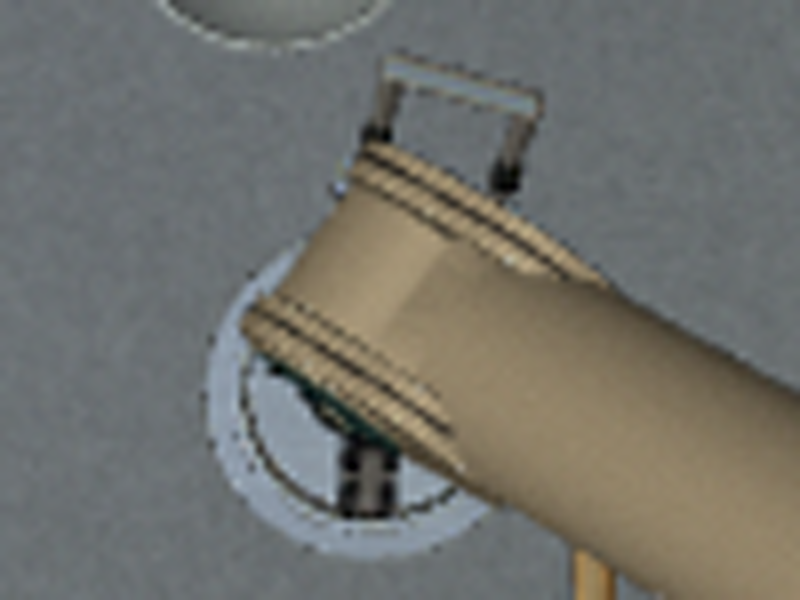

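```bash
python3 -m creep '0 0 0.01 0 0 0 0.65; 0 0 0.01 0 0 0 0.55; 0 0 0.01 0 0 0 0.4; 0 0 0.01 0 0 0 0.4; 0 0 -0.3 0 0 0 0.4; 0 0 -0.9 0 0 0 0.4; 0 0 -1.5 0 0 0 0.4; 0 0 -2.5 0 0 0 0.4; 0 0 -3.4 0 0 0 0.4; 0 0 -3.4 0 0 0 0.4'; python3 go.py 480 -20 180 -0.25
```

```text
clock: 21.88
eef_pos: [536.1, -48.0, 205.5]
tool_rot: [-3.14, -0.008, -0.092]
force: [1.2, 0.3, -0.0]
width: 51.4
t 21.88 at [536.1 -48.  205.5] [-3.14  -0.008 -0.092] w 51.4 F [ 1.2  0.3 -0. ]
-> [480.0, -20.0, 180.0] rows: [-1.466 -0.567  0.625] [-0.11 -0.47  9.07]
```

```bash
python3 -m creep '-1 -1.5 -1.5 0 0 9 0.4;-1.5 -4 -2 0 0 9 0.4;-1.5 -4 -2 0 0 9 0.4;-1.5 -4 -2 0 0 9 0.4;-1.5 -4 -2 0 0 9 0.4;-1.5 -4 -2 0 0 9 0.4'; python3 - <<'E'
from lidfit import *
from ring import fit
from cell import ctrl
import pickle
d=ctrl.get_image('top');s=ctrl.get_image('scene')
pickle.dump((d,s),open('D2.pkl','wb'))
o=np.array([532.7,-49.6,11.]); P=(o,np.array([0,0,1.]),np.array([1.,0,0]),np.array([0,1.,0]))
crop(d,(210,140,310,215),'g22.png'); overlay(s,P,(205,160,305,235),'g23.png')
A=np.linspace(-np.pi,np.pi,121)
print(fit(d,d['img'].mean(2).astype(float),[532.6,-49.7,61],58,A,-1,half=7)[:3])
E
```

```text
clock: 22.38
eef_pos: [486.7, 122.1, 282.2]
tool_rot: [-3.137, -0.002, -0.24]
force: [1.1, -0.7, 0.5]
width: 51.3
(array([532.54006591, -49.07783577]), 117, np.float64(1.2630880868029652))
```

View pics/g22.png

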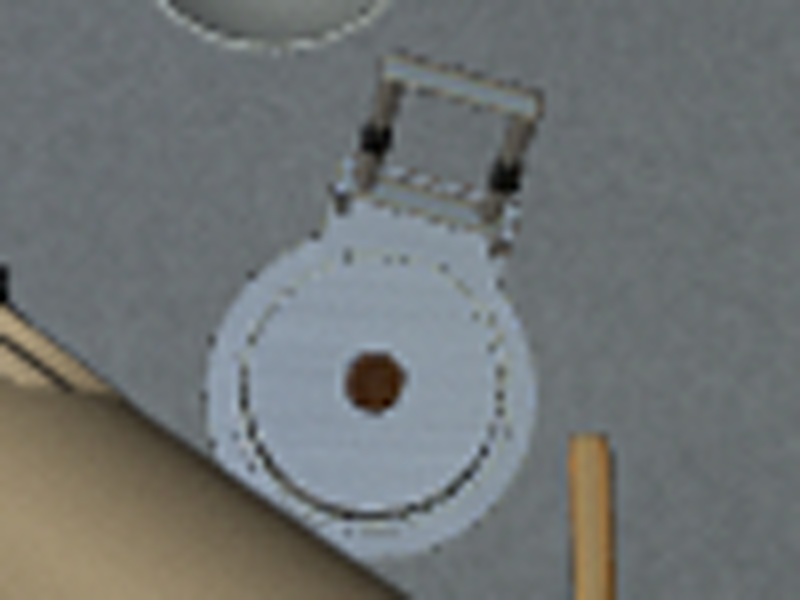

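View pics/g23.png

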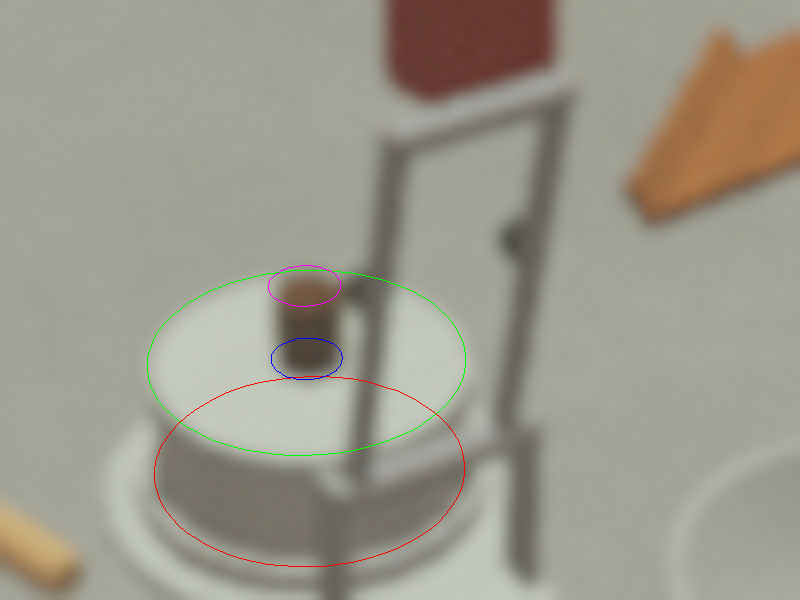

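```bash
python3 go.py 643.5 -81 275 -0.26
```

```text
t 22.48 at [487.5 115.9 279.5] [ 3.14e+00  1.00e-03 -2.47e-01] w 51.3 F [ 0.7 -0.9 -0.4]
-> [643.5, -81.0, 275.0] rows: [4.984 3.82  0.114] [0.09 0.04 0.77]
```

```bash
python3 -m creep '4.98 3.82 0.1 0 0 0.8 0.6;4.98 3.82 0.1 0 0 0.8 0.6;4.98 3.82 0.1 0 0 0.8 0.6;4.98 3.82 0.1 0 0 0.8 0.6;4.98 3.82 0.1 0 0 0.8 0.6;4.98 3.82 0.1 0 0 0.8 0.6;4.98 3.82 0.1 0 0 0.8 0.6;4.98 3.82 0.1 0 0 0.8 0.6;4.98 3.82 0.1 0 0 0.8 0.6;4.98 3.82 0.1 0 0 0.8 0.6'; python3 -m creep '0 0 0 0 0 0 0.6;0 0 0 0 0 0 0.6'; python3 go.py 643.5 -81 240 -0.26;  python3 - <<'E'
from cell import ctrl
from h import *
s=ctrl.get_image('scene');crop(s,(215,110,315,185),'g24.png')
E
```

```text
clock: 23.32
eef_pos: [642.0, -81.7, 274.4]
tool_rot: [3.141, 0.003, -0.262]
force: [0.1, -0.2, 0.8]
width: 34.1
clock: 23.48
eef_pos: [642.5, -81.3, 275.0]
tool_rot: [3.14, 0.002, -0.261]
force: [-0.1, -0.4, 0.6]
width: 33.7
t 23.48 at [642.5 -81.3 275. ] [ 3.14e+00  2.00e-03 -2.61e-01] w 33.7 F [-0.1 -0.4  0.6]
-> [643.5, -81.0, 240.0] rows: [ 0.024 -0.015  0.876] [ 0.08  0.11 -0.07]
```

View pics/g24.png

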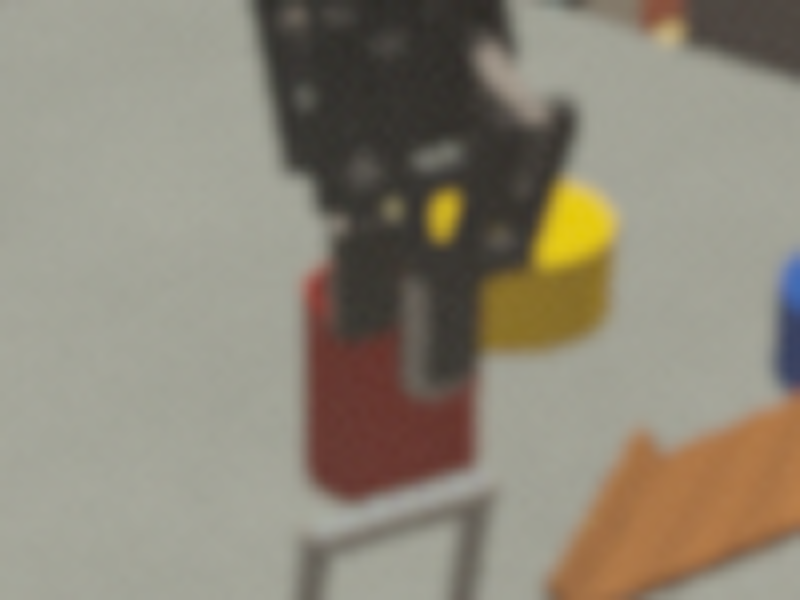

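```bash
python3 -m creep '0.02 0 0.5 0 0 0 0.6;0.02 0 0.9 0 0 0 0.6;0.02 0 1.2 0 0 0 0.6;0.02 0 1.4 0 0 0 0.6;0.02 0 1.48 0 0 0 0.6;0.02 0 1.48 0 0 0 0.6'; python3 go.py 643.5 -81 215 -0.26;  python3 - <<'E'
from cell import ctrl
from h import *
s=ctrl.get_image('scene');crop(s,(215,110,315,185),'g25.png')
E
```

```text
clock: 24.03
eef_pos: [643.3, -82.3, 215.0]
tool_rot: [3.14, 0.003, -0.263]
force: [0.1, -0.2, -0.1]
width: 34.2
t 24.03 at [643.3 -82.3 215. ] [ 3.14e+00  3.00e-03 -2.63e-01] w 34.2 F [ 0.1 -0.2 -0.1]
-> [643.5, -81.0, 215.0] rows: [-0.004 -0.032 -0.   ] [ 0.07  0.18 -0.16]
```

View pics/g25.png

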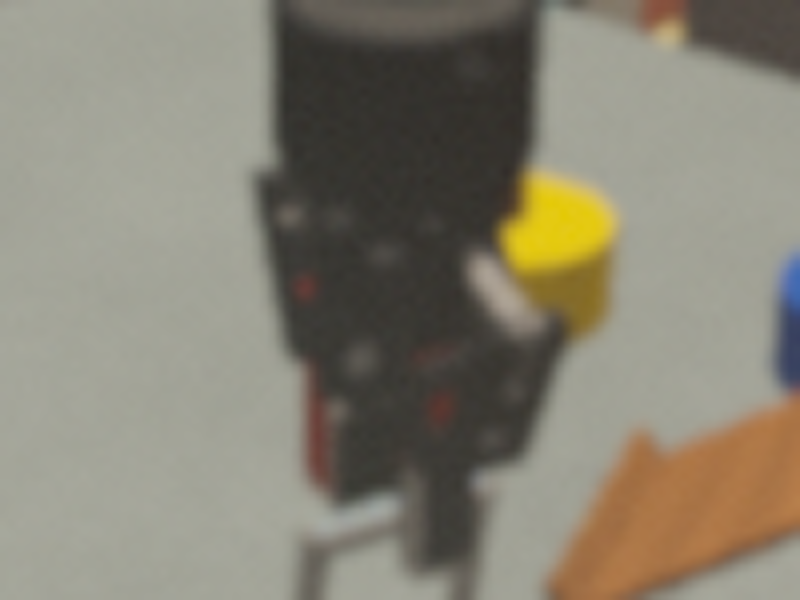

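```bash
python3 -m creep '0 -0.02 0 0 0 0 0.7;0 -0.02 0 0 0 0 0.8;0 -0.02 0 0 0 0 1;0 -0.02 0 0 0 0 1;0 -0.02 0 0 0 0 1;0 -0.02 0 0 0 0 1';python3 - <<'E'
from go import *
s=ctrl.read_state(); print(s['eef_pos'],s['width'],s['force'])
yaw=-.262;h=np.array([532.7+85*np.cos(-.255),-49.6+85*np.sin(-.255),72]);k=np.array([np.cos(-.255),np.sin(-.255),0])
bar=lambda q:h+155*(-np.cos(q)*k+np.sin(q)*np.array([0,0,1]))
p=s['eef_pos']; off=np.array([0,0,-9]); q0=np.arctan2(p[2]+9-72,-(p-h)@k); print('q0',q0,'r',np.hypot(p[2]+9-72,(p-h)@k))
R0=Rn.from_euler('xyz',s['tool_rot'])
for q in np.arange(q0,0.05,-.1): print(round(q,2),(R0.inv().apply(bar(q)-bar(q0))/40).round(3))
E
```

```text
clock: 24.58
eef_pos: [643.8, -81.2, 216.5]
tool_rot: [3.141, 0.002, -0.263]
force: [-3.5, 0.1, 5.7]
width: 9.2
[643.77006815 -81.15129194 216.46014364] 9.222809986229977 [-3.530956    0.11385791  5.67022639]
q0 1.7665940446937876 r 156.44945683360473
1.77 [0. 0. 0.]
1.67 [-0.383  0.003 -0.056]
1.57 [-0.77   0.006 -0.073]
1.47 [-1.157  0.01  -0.051]
1.37 [-1.54   0.013  0.009]
1.27 [-1.914  0.016  0.107]
1.17 [-2.277  0.019  0.242]
1.07 [-2.625  0.021  0.413]
0.97 [-2.954  0.024  0.617]
0.87 [-3.261  0.026  0.854]
0.77 [-3.543  0.028  1.119]
0.67 [-3.797  0.03   1.412]
0.57 [-4.02   0.032  1.728]
0.47 [-4.211  0.033  2.066]
0.37 [-4.367  0.034  2.42 ]
0.27 [-4.487  0.035  2.788]
0.17 [-4.569  0.036  3.167]
0.07 [-4.614  0.036  3.552]
```

```bash
python3 -m creep '-0.19 0 -0.03 0 0 0 1;-0.38 0 -0.056 0 0 0 1;-0.58 0.005 -0.066 0 0 0 1;-0.77 0.006 -0.073 0 0 0 1;-0.96 0.008 -0.064 0 0 0 1;-1.157 0.01 -0.051 0 0 0 1;-1.35 0.011 -0.025 0 0 0 1;-1.54 0.013 0.01 0 0 0 1'
```

```text
clock: 25.25
eef_pos: [589.9, -65.9, 218.8]
tool_rot: [-3.138, -0.012, -0.265]
force: [6.8, -0.5, 9.7]
width: 9.5
```

```bash
python3 -m creep '-0.19 0 0.045 0 0 0 1;-0.374 0 0.098 0 0 0 1;-0.56 0 0.16 0 0 0 1;-0.737 0.006 0.233 0 0 0 1;-0.91 0.006 0.315 0 0 0 1;-1.085 0.008 0.404 0 0 0 1;-1.25 0.01 0.503 0 0 0 1;-1.414 0.011 0.608 0 0 0 1;-1.57 0.011 0.723 0 0 0 1;-1.721 0.013 0.845 0 0 0 1'; python3 -c "
from cell import ctrl;from h import *
print(ctrl.read_state()['qpos'].round(2))
s=ctrl.get_image('scene');crop(s,(205,120,305,195),'g26.png')"
```

```text
clock: 26.08
eef_pos: [521.6, -46.6, 184.0]
tool_rot: [-3.137, -0.007, -0.263]
force: [4.4, 3.2, 7.7]
width: 9.2
[ 0.71  0.75 -1.1   1.91  0.8   1.   -1.02]
```

View pics/g26.png

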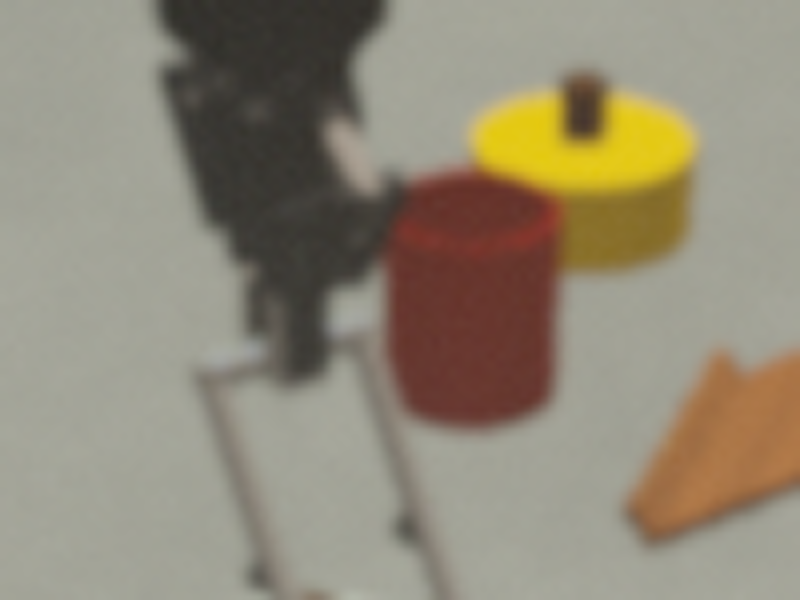

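```bash
python3 -m creep '-0.145 0 0.13 0 0 0 1;-0.282 0 0.265 0 0 0 1;-0.413 0 0.41 0 0 0 1;-0.536 0.004 0.558 0 0 0 1;-0.65 0.005 0.715 0 0 0 1;-0.759 0.006 0.874 0 0 0 1;-0.86 0.007 1.04 0 0 0 1;-0.95 0.007 1.212 0 0 0 1;-1.03 0.008 1.39 0 0 0 1;-1.106 0.008 1.566 0 0 0 1'; python3 -c "
from cell import ctrl;from h import *
s=ctrl.get_image('scene');crop(s,(205,140,305,215),'g27.png')"
```

```text
clock: 26.97
eef_pos: [477.5, -34.2, 120.6]
tool_rot: [-3.135, -0.004, -0.262]
force: [1.5, 4.5, 9.2]
width: 9.6
```

View pics/g27.png

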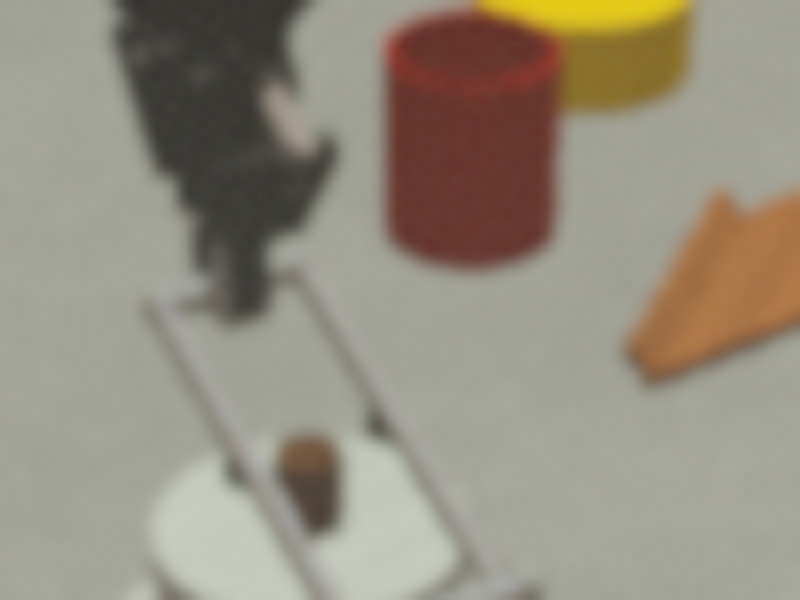

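```bash
python3 -m creep '-0.06 0 0.18 0 0 0 1;-0.12 0 0.368 0 0 0 1;-0.165 0 0.56 0 0 0 1;-0.202 0 0.747 0 0 0 1;-0.202 0 0.747 0 0 0 1;-0.202 0 0.747 0 0 0 1;-0.202 0 0.747 0 0 0 0.7;-0.202 0 0.747 0 0 0 0.6;-0.202 0 0.747 0 0 0 0.6'; python3 -m creep '0 0 -0.4 0 0 0 0.6;0 0 -0.9 0 0 0 0.6;0 0 -0.9 0 0 0 1;0 0 -0.9 0 0 0 1;0 0 -0.9 0 0 0 1;0 0 -0.9 0 0 0 1;0 0 -0.9 0 0 0 1'; python3 - <<'E'
from go import *
k=np.array([np.cos(-.255),np.sin(-.255)]);c=np.array([532.7,-49.6])
for q in(.17,.1,0):
    b=c+85*k-155*np.cos(q)*k; rel([*b.round(1),72+155*np.sin(q)+6],yaw=-.262)
s=ctrl.get_image('scene');crop(s,(205,140,305,215),'g28.png')
E
```

```text
clock: 27.77
eef_pos: [466.5, -36.0, 89.1]
tool_rot: [3.14, 0.002, -0.263]
force: [0.2, -1.4, -0.1]
width: 34.3
clock: 28.35
eef_pos: [466.2, -35.7, 124.5]
tool_rot: [3.14, 0.003, -0.263]
force: [0.2, -0.3, -0.9]
width: 0.1
t 28.35 at [466.2 -35.7 124.5] [ 3.14e+00  3.00e-03 -2.63e-01] w 0.1 F [ 0.2 -0.3 -0.9]
-> [np.float64(467.1), np.float64(-32.5), np.float64(104.22326410538439)] rows: [ 0.002 -0.083  0.507] [ 0.09  0.2  -0.07]
t 28.35 at [466.2 -35.7 124.5] [ 3.14e+00  3.00e-03 -2.63e-01] w 0.1 F [ 0.2 -0.3 -0.9]
-> [np.float64(465.7), np.float64(-32.1), np.float64(93.47417958025837)] rows: [-0.033 -0.084  0.776] [ 0.09  0.2  -0.07]
t 28.35 at [466.2 -35.7 124.5] [ 3.14e+00  3.00e-03 -2.63e-01] w 0.1 F [ 0.2 -0.3 -0.9]
-> [np.float64(465.0), np.float64(-31.9), np.float64(78.0)] rows: [-0.05  -0.085  1.163] [ 0.09  0.2  -0.07]
```

View pics/g28.png

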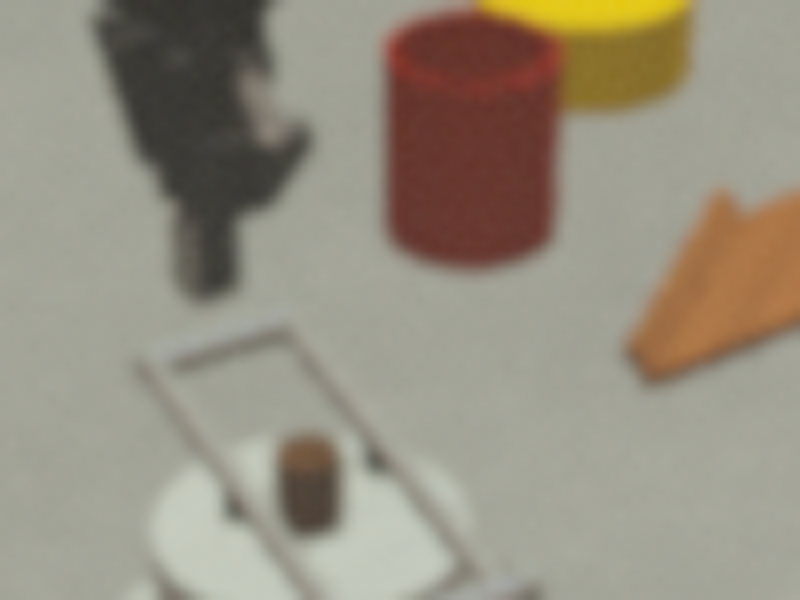

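```bash
python3 -m creep '-0.03 -0.06 0.3 0 0 0 1;-0.03 -0.06 0.5 0 0 0 1;-0.035 -0.06 0.6 0 0 0 1;-0.035 -0.06 0.7 0 0 0 1;-0.04 -0.06 0.8 0 0 0 1;-0.045 -0.06 0.9 0 0 0 1;-0.05 -0.06 0.98 0 0 0 1;-0.05 -0.06 1.04 0 0 0 1;-0.05 -0.06 1.08 0 0 0 1'; python3 -m creep '0 0 0.03 0 0 0 1;0 0 0.05 0 0 0 1;0 0 0.05 0 0 0 1'; python3 -m creep '0 0 0.03 0 0 0 1;0 0 0.03 0 0 0 1'
```

```text
clock: 29.15
eef_pos: [463.5, -31.7, 81.6]
tool_rot: [3.141, 0.005, -0.262]
force: [-5.1, 1.7, 7.3]
width: -0.1
clock: 29.4
eef_pos: [463.5, -31.8, 79.7]
tool_rot: [3.14, 0.005, -0.262]
force: [-3.0, 1.2, 4.3]
width: 0.4
clock: 29.57
eef_pos: [463.6, -31.8, 78.6]
tool_rot: [3.14, 0.005, -0.262]
force: [-3.5, 1.8, 5.7]
width: 0.3
```

```bash
for i in 1 2 3 4; do python3 -m creep '0 0 0.025 0 0 0 1;0 0 0.025 0 0 0 1'|sed -n 2,4p; done
```

```text
eef_pos: [463.6, -31.8, 77.8]
tool_rot: [3.14, 0.005, -0.262]
force: [-5.0, 1.2, 8.9]
eef_pos: [463.7, -31.8, 77.4]
tool_rot: [3.14, 0.004, -0.262]
force: [-6.9, 0.3, 16.5]
eef_pos: [463.7, -31.7, 77.2]
tool_rot: [3.139, 0.003, -0.262]
force: [-9.2, 0.4, 25.6]
eef_pos: [463.8, -31.8, 76.9]
tool_rot: [3.138, 0.003, -0.262]
force: [-9.7, 0.5, 34.5]
```

```bash
python3 -m creep '0 0 -0.2 0 0 0 1;0 0 -0.8 0 0 0 1;0 -1 -2 0 0 0 1;-1 -3 -3.5 0 0 0 1;-1.5 -4 -4 0 0 0 1;-1.5 -4 -4 0 0 0 1;-1.5 -4 -4 0 0 0 1;-1.5 -4 -4 0 0 0 1;-1.5 -4 -4 0 0 0 1'; python3 - <<'E'
from cell import ctrl
from lidfit import *
from ring import fit
d=ctrl.get_image('top');s=ctrl.get_image('scene')
k=np.array([np.cos(-.255),np.sin(-.255),0]);j=np.array([-k[1],k[0],0]);h=np.array([532.7,-49.6,72])+85*k
for c,r,n in((s,(205,160,305,235),'g29.png'),(d,(210,150,310,225),'g30.png')):
    l,t,rr,b=r; im=cv2.resize(c['img'][t:b,l:rr,::-1],None,fx=8,fy=8,interpolation=cv2.INTER_CUBIC)
    bar=h-155*k
    for sg in(29,-29): cv2.polylines(im,[np.int32((proj(c,np.array([h+sg*j,bar+sg*j]))-[l,t]+.5)*8)],False,(0,0,255),1)
    cv2.polylines(im,[np.int32((proj(c,np.array([bar-29*j,bar+29*j]))-[l,t]+.5)*8)],False,(0,0,255),1)
    cv2.imwrite('pics/'+n,im)
cv2.imwrite('pics/top9.png',cv2.resize(d['img'][:,:,::-1],(800,600)))
cv2.imwrite('pics/scene9.png',cv2.resize(s['img'][:,:,::-1],(800,600)))
E
```

```text
clock: 30.98
eef_pos: [449.6, 141.0, 236.5]
tool_rot: [-3.14, -0.001, -0.258]
force: [0.9, 0.3, 0.0]
width: -0.0
```

View pics/g29.png

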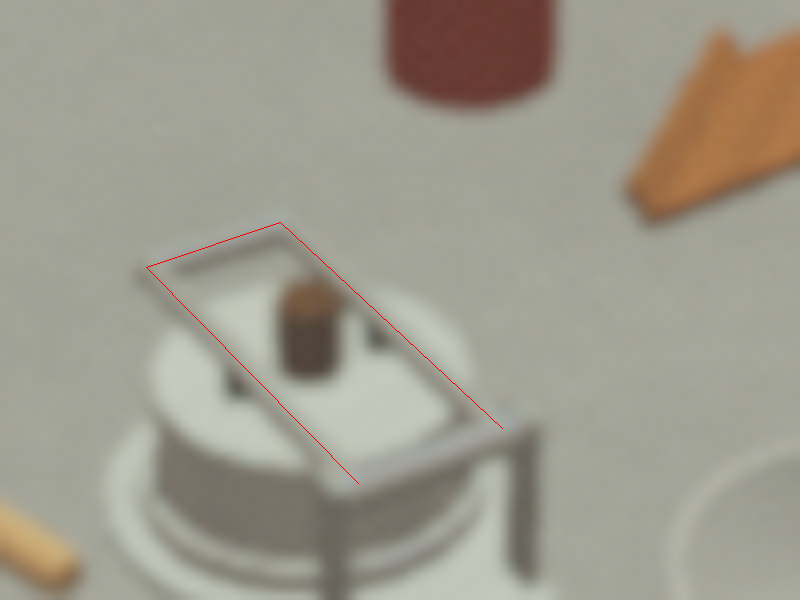

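View pics/g30.png

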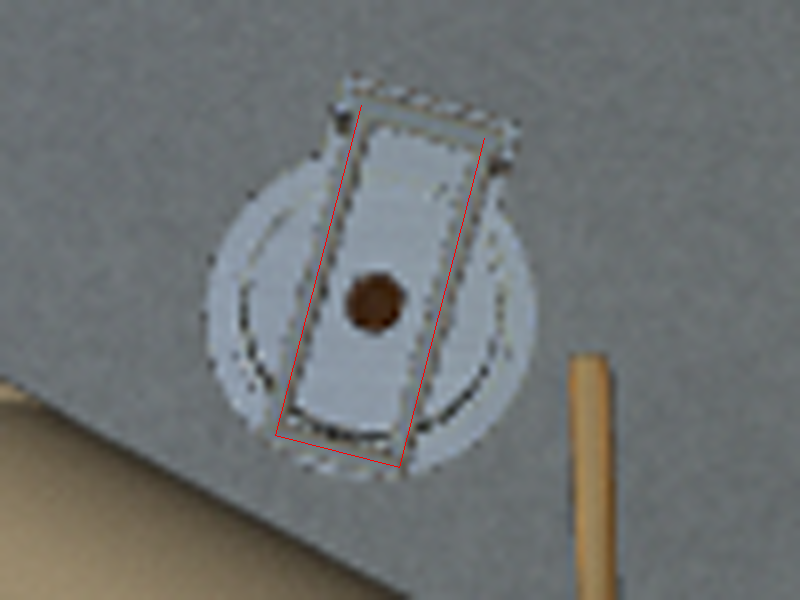

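View pics/scene9.png

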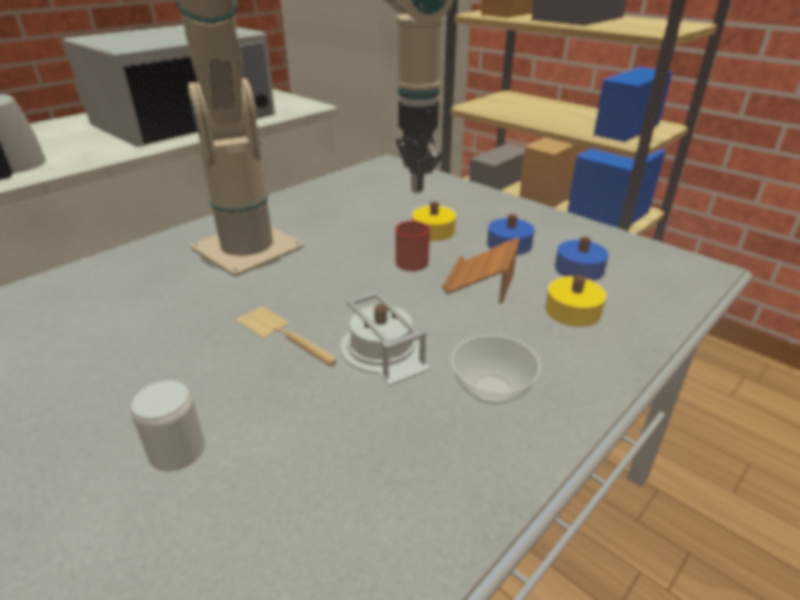

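View pics/top9.png

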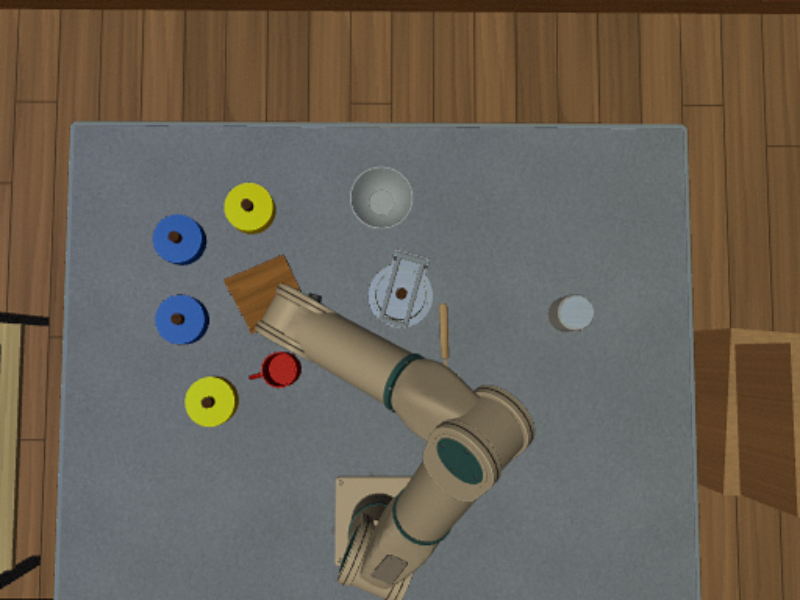

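```bash
python3 -c "
from cell import ctrl;print(ctrl.finish_job());print(ctrl.read_state()['clock'])"
```

```text
the job is handed in; nothing more can be done
None
the job is handed in; nothing more can be done
```

The biscuits are in the keeper with the lid on and the strap clamp fully down. I handed the job in just after 31 s on the clock; no verdict came back.

- **Stack:** the wide round sits on the plate and the narrow one on top of it. In the top camera, both measured within about 1 mm of the keeper's centre.
- **Lid:** I took the metal lid off the stand by its knob and lowered it inside the rim with no rim contact in the force reading. Once I let go, it measured centred to about 0.6 mm. It was level and seated at the expected height, to about half a pixel in the scene camera.
- **Clamp:** I swung the bar over by gripping it, then pressed it down with closed fingers. It came to a firm stop at about 34 N with the bar about 71 mm above the table (72 expected). A clamp drawn at angle 0 matched the top picture closely and the scene picture to about a pixel.
- **Bystanders:** the mug, bowl, tin and spatula handle are at the same pixels as at the start in the last pictures. The arm hid the spatula blade in the top view, but it shows unmoved in the scene view. The arm was clear of everything.

**Disagreements:**
- The two cameras differed by about 1 to 5 mm on the keeper, so I went by the top camera.
- The gripper read 2 to 3 mm less than the stated diameters, for both biscuits, the knob and the bar.

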